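# Load matched cells into the battery test station and key it on

### The arm

A 6-joint arm with a two-finger parallel gripper is mounted at the origin on the work surface. World frame = base frame: x ahead of the robot, y to its left, z up, the work surface at z = 0. Lengths are in mm, angles in rad, forces in N, time in s.
With the tool pointing down it reaches from about 400 to 925 mm from the base axis. Payload 12.5 kg.
Tool frame: the origin (TCP) lies between the finger pads; the fingertips stand env.tip_extent ahead of it and the grasp point (between the pads) lies 11 mm behind it (env.tip_extent is the distance from the TCP to the fingertips, in mm); z points along the fingers, y is the line along which they close (so a half turn about z gives the same grasp; the last joint's range is limited). The gripper opens to 95 mm and grips with 3 to 60 N. Pads are 20 mm wide; open, the fingers measure 119 mm over their backs; the gripper's body (75 mm by 180 mm) begins 59 mm behind the grasp point.
Start: joints at [1.012, 0.491, 1.559, -0, 1.092, -0.106], TCP at [273.415, 562.041, 222.661] pointing down, gripper open.
Joint ranges: [-3.1, 3.1], [-0.84, 2.19], [0.05, 2.79], [-1.13, 4.28], [0.06, 2.93], [-2.69, 2.69]. Speed limits (rad/s): [2.22, 2.22, 2.79, 3.14, 3.14, 3.14].

### API

Orientations are given as [roll, pitch, yaw] about the fixed x, y, z axes, in that order (R = Rz(yaw) Ry(pitch) Rx(roll)).
In Python, from cell import env gives the robot as it stands.
- The arm moves only by the tool carry_out, never from a script. Its argument "motion" is a list of rows, each a list of 5 numbers: the shift along the tool's x, y, z in mm, then the turn about the tool's z in degrees, then the closure, from 0 (fully open) to 1 (shut). A call has 1 to 12 rows; each row shifts and turns the commanded pose from where the row before left it, along the tool's axes as they then stand; what a row does not reach is not made up. A row lasts 1/10 s, in which the tool goes at most 50 mm and 8.59 degrees, less where a joint would pass 70% of its speed; a pose out of reach is approached as far as the arm can. A call with a gripper value outside its range is refused whole. The fingers move at their own pace and stop on an object; the grip force is fixed at half the most. Time passes only in rows, so rows that do not move let the fingers close. It gives the time, the measured TCP pose, the force, the opening and the grip force at its end, in the units of the state.
- env.state(): the state, without advancing time (a new reading comes with each control period).
- env.read_camera(name): name is "scene" or "side" or "wrist"; returns a dict with "color" (400x640x3 uint8, red, green, blue), "K" (3x3 intrinsics, pixels), "R" (3x3) and "t" (3): a world point X has camera coordinates R X + t; the wrist camera has in their place "hand_eye" (4x4, takes a point from camera to tool coordinates, whose origin is the TCP and whose axes are the flange's). Camera axes: x right, y down, z forward; pixel columns grow to the right and rows downward; lengths in mm; the calibration is good to about 2 mm. A picture is of the moment at which its call begins: read the wrist's pose just before it. There is no depth.
- env.job_done(): hands the job in; it is judged then, once.
The state is a dict: "t": time; "joints": joint angles; "qvel": joint speeds; "tau": joint torques, N m; "eef_pos": TCP position; "tcp_rot": TCP orientation; "ft_force": force on the tool from outside, world axes, zero at the start; "moment": the same for the moment, N m; "opening": opening from 0.0 (shut) to 1.0 (fully open); "grip_force": force on a finger pad.
Only numpy, scipy, OpenCV 4.12 (cv2) and the standard library are available. Lean on these libraries where they do the work, as an engineer would, in place of code of your own. Each camera call takes 0.05 s, during which the arm holds its last target. There are 200 camera calls.

### The job

Load the battery test station: lay every cell that is on the bench into its lanes, the two cells of a colour one behind the other in the same lane, never two colours in one lane (a cell without a mate gets a lane to itself), all with their white-banded plus ends pointing away from the key switch. Only when all the cells are in, take the red key from the wooden block, put it fully home in the red-ringed switch, turn it clockwise to its stop and leave it there. Leave the other two keys and the multimeter where they are; if a cell gets knocked about, put it right.

Things in the scene. Friction and masses are not known exactly. Their poses are not given: they have to be found in the camera images.
- station: Battery test station, a low fixed instrument, 244 (x) by 194 mm (y). Origin: centre of its underside; x points from the dark blue panel with the key switch to the back bar with the red stripe. Pale grey deck 36 mm above the bench with three straight lanes along x, at y = +60 (left), 0 (mid) and -60 mm (right); each holds two cells in line, in a front and a back pocket (see the pocket points).
- isolator (a joint): Key switch in the panel: steel barrel 34 mm across in a red ring (54 mm across, 5 mm high), barrel top 42 mm above the bench, with a slot 18.5 by 10.5 mm, 26 mm deep. Value in rad: 0 = off, slot's long side along the station's x; grows clockwise from above to the stop at 1.1 (on). Starts at 0 to 0.12, stays where left, turns at about 0.05 N m; a key has 0.16 rad of play in the slot.
- switch_seat (a point): Point on the switch's axis 24 mm below the barrel's top: the blade tip (origin) of a key that is fully home lies here. Axes as the station's. It is 86 mm in front of the station's centre and 42 mm from the nearest lane plate.
- key_block: Wooden block 190 (x) by 50 (y) by 34 mm (z), fixed; origin: centre of its underside. Three slots in its top, at x = -62, 0 and +62 mm, each 18.5 (x) by 10.5 mm (y), each with a key standing upright in it, head up.
- red_key: Red plastic key of this station, 30 g, 54 mm tall. Origin: tip of the blade; z runs up to the head. Blade 16 (x) by 8 mm (y), 24 mm long, tip narrowed; head above it 38 (x) by 12 (y) by 30 mm (z), its underside rests on the rim of the slot when the key is home. Fits either way round. In the block its origin is 10 mm above the bench.
- white_key: White key of another station, same shape and origin as the red one, standing in the block; not to be disturbed.
- black_key: Black key of another station, same shape and origin as the red one, standing in the block; not to be disturbed.
- blue1: Rechargeable cell in a blue sleeve: flat block 67 mm long with its nub, 28 wide (y), 18 high (z), 90 g, lying flat on the bench; may be absent. Origin on its long axis, 32.5 mm from the flat minus end and 9 mm above its underside; x runs along the axis to the plus end, which has a broad white band and a brass nub (11 mm across, 2 mm high). Its mate is the other blue cell.
- blue2: Rechargeable cell in a blue sleeve: flat block 67 mm long with its nub, 28 wide (y), 18 high (z), 90 g, lying flat on the bench; may be absent. Origin on its long axis, 32.5 mm from the flat minus end and 9 mm above its underside; x runs along the axis to the plus end, which has a broad white band and a brass nub (11 mm across, 2 mm high). Its mate is the other blue cell.
- green1: Rechargeable cell in a green sleeve: flat block 67 mm long with its nub, 28 wide (y), 18 high (z), 90 g, lying flat on the bench; may be absent. Origin on its long axis, 32.5 mm from the flat minus end and 9 mm above its underside; x runs along the axis to the plus end, which has a broad white band and a brass nub (11 mm across, 2 mm high). Its mate is the other green cell.
- green2: Rechargeable cell in a green sleeve: flat block 67 mm long with its nub, 28 wide (y), 18 high (z), 90 g, lying flat on the bench; may be absent. Origin on its long axis, 32.5 mm from the flat minus end and 9 mm above its underside; x runs along the axis to the plus end, which has a broad white band and a brass nub (11 mm across, 2 mm high). Its mate is the other green cell.
- orange1: Rechargeable cell in an orange sleeve: flat block 67 mm long with its nub, 28 wide (y), 18 high (z), 90 g, lying flat on the bench; may be absent. Origin on its long axis, 32.5 mm from the flat minus end and 9 mm above its underside; x runs along the axis to the plus end, which has a broad white band and a brass nub (11 mm across, 2 mm high). Its mate is the other orange cell.
- orange2: Rechargeable cell in an orange sleeve: flat block 67 mm long with its nub, 28 wide (y), 18 high (z), 90 g, lying flat on the bench; may be absent. Origin on its long axis, 32.5 mm from the flat minus end and 9 mm above its underside; x runs along the axis to the plus end, which has a broad white band and a brass nub (11 mm across, 2 mm high). Its mate is the other orange cell.
- left_front (a point): Where the origin of a cell lies when it rests in the front pocket (switch side) of the left lane, 41 mm above the bench; 4 mm of play each way along it. Axes as the station's: x is where plus must point. Lane: a 4 mm deep trough in the deck, floor 31 mm wide, sides sloping out to 39 mm. Pocket 75 mm long between upright plates 4 mm thick, 22 mm wide, tops 46 mm above the bench.
- left_back (a point): Where the origin of a cell lies when it rests in the back pocket (back bar side) of the left lane, 41 mm above the bench; 4 mm of play each way along it. Axes as the station's: x is where plus must point. Lane: a 4 mm deep trough in the deck, floor 31 mm wide, sides sloping out to 39 mm. Pocket 75 mm long between upright plates 4 mm thick, 22 mm wide, tops 46 mm above the bench.
- mid_front (a point): Where the origin of a cell lies when it rests in the front pocket (switch side) of the mid lane, 41 mm above the bench; 4 mm of play each way along it. Axes as the station's: x is where plus must point. Lane: a 4 mm deep trough in the deck, floor 31 mm wide, sides sloping out to 39 mm. Pocket 75 mm long between upright plates 4 mm thick, 22 mm wide, tops 46 mm above the bench.
- mid_back (a point): Where the origin of a cell lies when it rests in the back pocket (back bar side) of the mid lane, 41 mm above the bench; 4 mm of play each way along it. Axes as the station's: x is where plus must point. Lane: a 4 mm deep trough in the deck, floor 31 mm wide, sides sloping out to 39 mm. Pocket 75 mm long between upright plates 4 mm thick, 22 mm wide, tops 46 mm above the bench.
- right_front (a point): Where the origin of a cell lies when it rests in the front pocket (switch side) of the right lane, 41 mm above the bench; 4 mm of play each way along it. Axes as the station's: x is where plus must point. Lane: a 4 mm deep trough in the deck, floor 31 mm wide, sides sloping out to 39 mm. Pocket 75 mm long between upright plates 4 mm thick, 22 mm wide, tops 46 mm above the bench.
- right_back (a point): Where the origin of a cell lies when it rests in the back pocket (back bar side) of the right lane, 41 mm above the bench; 4 mm of play each way along it. Axes as the station's: x is where plus must point. Lane: a 4 mm deep trough in the deck, floor 31 mm wide, sides sloping out to 39 mm. Pocket 75 mm long between upright plates 4 mm thick, 22 mm wide, tops 46 mm above the bench.
- multimeter: Yellow and black handheld multimeter, 120 by 62 by 28 mm, lying flat on the bench beyond the cells; not to be disturbed.

How it is judged (in metres and radians):
On the way, in this order (a step that is already met when the one before it is completed fails the run):
1. every cell lies in a pocket, plus end away from the switch, mates in one lane, colours apart, the switch still off and the red key not in it ((distance between blue1 and left_front below 0.0055 m or distance between blue1 and left_back below 0.0055 m or distance between blue1 and mid_front below 0.0055 m or distance between blue1 and mid_back below 0.0055 m or distance between blue1 and right_front below 0.0055 m or distance between blue1 and right_back below 0.0055 m) and x of switch_seat in the frame of blue1 below -0.05 m and (distance between blue2 and left_front below 0.0055 m or distance between blue2 and left_back below 0.0055 m or distance between blue2 and mid_front below 0.0055 m or distance between blue2 and mid_back below 0.0055 m or distance between blue2 and right_front below 0.0055 m or distance between blue2 and right_back below 0.0055 m) and x of switch_seat in the frame of blue2 below -0.05 m and (distance between green1 and left_front below 0.0055 m or distance between green1 and left_back below 0.0055 m or distance between green1 and mid_front below 0.0055 m or distance between green1 and mid_back below 0.0055 m or distance between green1 and right_front below 0.0055 m or distance between green1 and right_back below 0.0055 m) and x of switch_seat in the frame of green1 below -0.05 m and (distance between green2 and left_front below 0.0055 m or distance between green2 and left_back below 0.0055 m or distance between green2 and mid_front below 0.0055 m or distance between green2 and mid_back below 0.0055 m or distance between green2 and right_front below 0.0055 m or distance between green2 and right_back below 0.0055 m) and x of switch_seat in the frame of green2 below -0.05 m and (distance between orange1 and left_front below 0.0055 m or distance between orange1 and left_back below 0.0055 m or distance between orange1 and mid_front below 0.0055 m or distance between orange1 and mid_back below 0.0055 m or distance between orange1 and right_front below 0.0055 m or distance between orange1 and right_back below 0.0055 m) and x of switch_seat in the frame of orange1 below -0.05 m and (distance between orange2 and left_front below 0.0055 m or distance between orange2 and left_back below 0.0055 m or distance between orange2 and mid_front below 0.0055 m or distance between orange2 and mid_back below 0.0055 m or distance between orange2 and right_front below 0.0055 m or distance between orange2 and right_back below 0.0055 m) and x of switch_seat in the frame of orange2 below -0.05 m and distance between blue1 and blue2 between 0.065 and 0.089 m and distance between green1 and green2 between 0.065 and 0.089 m and distance between orange1 and orange2 between 0.065 and 0.089 m and (distance between blue1 and green1 below 0.065 m or distance between blue1 and green1 above 0.089 m) and (distance between blue1 and green2 below 0.065 m or distance between blue1 and green2 above 0.089 m) and (distance between blue1 and orange1 below 0.065 m or distance between blue1 and orange1 above 0.089 m) and (distance between blue1 and orange2 below 0.065 m or distance between blue1 and orange2 above 0.089 m) and (distance between blue2 and green1 below 0.065 m or distance between blue2 and green1 above 0.089 m) and (distance between blue2 and green2 below 0.065 m or distance between blue2 and green2 above 0.089 m) and (distance between blue2 and orange1 below 0.065 m or distance between blue2 and orange1 above 0.089 m) and (distance between blue2 and orange2 below 0.065 m or distance between blue2 and orange2 above 0.089 m) and (distance between green1 and orange1 below 0.065 m or distance between green1 and orange1 above 0.089 m) and (distance between green1 and orange2 below 0.065 m or distance between green1 and orange2 above 0.089 m) and (distance between green2 and orange1 below 0.065 m or distance between green2 and orange1 above 0.089 m) and (distance between green2 and orange2 below 0.065 m or distance between green2 and orange2 above 0.089 m) and value of joint isolator below 0.5 rad and distance between red_key and switch_seat above 0.05 m), for 0.2 s.
2. the red key is fully home in the switch, which is still off (distance between red_key and switch_seat below 0.005 m and angle between red_key's own z axis and vertical below 0.12 rad and value of joint isolator below 0.5 rad), for 0.1 s.
3. the switch is turned on with the red key (distance between red_key and switch_seat below 0.005 m and angle between red_key's own z axis and vertical below 0.12 rad and value of joint isolator above 0.95 rad), for 0.2 s.
At the end, for the whole second after the job is handed in: Every cell present rests in a pocket (within 5.5 mm of its place), plus end towards the back bar; the two cells of a colour share a lane and no lane has two colours; the red key is upright and fully home in the switch (blade tip within 5 mm of its seat), and the switch is on (over 0.95 rad of 1.1) (all of step 3 and (distance between blue1 and left_front below 0.0055 m or distance between blue1 and left_back below 0.0055 m or distance between blue1 and mid_front below 0.0055 m or distance between blue1 and mid_back below 0.0055 m or distance between blue1 and right_front below 0.0055 m or distance between blue1 and right_back below 0.0055 m) and x of switch_seat in the frame of blue1 below -0.05 m and (distance between blue2 and left_front below 0.0055 m or distance between blue2 and left_back below 0.0055 m or distance between blue2 and mid_front below 0.0055 m or distance between blue2 and mid_back below 0.0055 m or distance between blue2 and right_front below 0.0055 m or distance between blue2 and right_back below 0.0055 m) and x of switch_seat in the frame of blue2 below -0.05 m and (distance between green1 and left_front below 0.0055 m or distance between green1 and left_back below 0.0055 m or distance between green1 and mid_front below 0.0055 m or distance between green1 and mid_back below 0.0055 m or distance between green1 and right_front below 0.0055 m or distance between green1 and right_back below 0.0055 m) and x of switch_seat in the frame of green1 below -0.05 m and (distance between green2 and left_front below 0.0055 m or distance between green2 and left_back below 0.0055 m or distance between green2 and mid_front below 0.0055 m or distance between green2 and mid_back below 0.0055 m or distance between green2 and right_front below 0.0055 m or distance between green2 and right_back below 0.0055 m) and x of switch_seat in the frame of green2 below -0.05 m and (distance between orange1 and left_front below 0.0055 m or distance between orange1 and left_back below 0.0055 m or distance between orange1 and mid_front below 0.0055 m or distance between orange1 and mid_back below 0.0055 m or distance between orange1 and right_front below 0.0055 m or distance between orange1 and right_back below 0.0055 m) and x of switch_seat in the frame of orange1 below -0.05 m and (distance between orange2 and left_front below 0.0055 m or distance between orange2 and left_back below 0.0055 m or distance between orange2 and mid_front below 0.0055 m or distance between orange2 and mid_back below 0.0055 m or distance between orange2 and right_front below 0.0055 m or distance between orange2 and right_back below 0.0055 m) and x of switch_seat in the frame of orange2 below -0.05 m and distance between blue1 and blue2 between 0.065 and 0.089 m and distance between green1 and green2 between 0.065 and 0.089 m and distance between orange1 and orange2 between 0.065 and 0.089 m and (distance between blue1 and green1 below 0.065 m or distance between blue1 and green1 above 0.089 m) and (distance between blue1 and green2 below 0.065 m or distance between blue1 and green2 above 0.089 m) and (distance between blue1 and orange1 below 0.065 m or distance between blue1 and orange1 above 0.089 m) and (distance between blue1 and orange2 below 0.065 m or distance between blue1 and orange2 above 0.089 m) and (distance between blue2 and green1 below 0.065 m or distance between blue2 and green1 above 0.089 m) and (distance between blue2 and green2 below 0.065 m or distance between blue2 and green2 above 0.089 m) and (distance between blue2 and orange1 below 0.065 m or distance between blue2 and orange1 above 0.089 m) and (distance between blue2 and orange2 below 0.065 m or distance between blue2 and orange2 above 0.089 m) and (distance between green1 and orange1 below 0.065 m or distance between green1 and orange1 above 0.089 m) and (distance between green1 and orange2 below 0.065 m or distance between green1 and orange2 above 0.089 m) and (distance between green2 and orange1 below 0.065 m or distance between green2 and orange1 above 0.089 m) and (distance between green2 and orange2 below 0.065 m or distance between green2 and orange2 above 0.089 m) and linear speed of each of blue1, blue2, green1, green2, orange1, orange2 below 0.02 m/s); the robot touches nothing.
It fails at once if the white key is disturbed (moved over 30 mm) (distance of white_key from where it was at the start of the episode above 0.03 m).
It fails at once if the black key is disturbed (moved over 30 mm) (distance of black_key from where it was at the start of the episode above 0.03 m).
It fails at once if the multimeter is disturbed (moved over 40 mm) (distance of multimeter from where it was at the start of the episode above 0.04 m).
Of blue1, blue2, green1, green2, orange1, orange2 only 4 to 6 are there at a start; the rules pass over those that are not, and their reading is None.
At some moment in a run one of blue1, blue2, green1, green2, orange1, orange2 may be knocked a few centimetres aside while the robot is not near it.
It also fails if it takes over 210 s, if anything falls off the work surface, if the arm or the gripper's body presses on something with over 40 N, if the wrist force passes 120 N, or if a joint passes its speed limit or range.

## Working session

There is one attempt and no reset: what is moved stays moved. The work goes in short steps, Python scripts to look and compute and a tool call to move; the robot and the scene stay as the last step left them, time stands still between calls to the robot, and variables do not carry over. Pictures are saved under pics/ and viewed, at most 14 in all, crops included, and the job is handed in when it is done.

Besides the shell and the picture viewer there is one more tool, called after "Call:" as name(argument=value, ...), one argument or row to a line, values as JSON. carry_out: Moves the arm, as the interface text tells. Its arguments: {"type":"object","properties":{"motion":{"type":"array"}},"required":["motion"]}

```bash
ls; mkdir -p pics
python3 - <<'E'
from cell import env
import cv2,numpy as np
print(env.state(), env.tip_extent)
for n in("scene","side"):
    c=env.read_camera(n); cv2.imwrite(f"pics/{n}0.png",c["color"][:,:,::-1]); print(n,c["K"],c["R"],c["t"])
    np.savez(f"{n}0.npz",**c)
c=env.read_camera("wrist");cv2.imwrite("pics/wrist0.png",c["color"][:,:,::-1]);print(c["K"],c["hand_eye"])
E
```

```text
pics
{'t': 0.0, 'joints': array([ 1.01239337e+00,  4.91596763e-01,  1.55945111e+00,  1.43940549e-06,
        1.09169211e+00, -1.05616344e-01]), 'qvel': array([-0.00127988, -0.00046704,  0.00031743,  0.00112559,  0.00120686,
        0.00068514]), 'tau': array([ 2.90277640e-04, -6.12612176e+01, -2.58173615e+01,  6.92852656e-02,
        4.82651917e-02, -8.05009972e-05]), 'eef_pos': array([273.28498848, 561.82666771, 222.03805632]), 'tcp_rot': array([-3.14045185e+00, -1.22221220e-04,  2.68880531e+00]), 'ft_force': array([-0.13190283, -0.24348744, -0.16138988]), 'moment': array([ 0.04164323, -0.01615616, -0.00089929]), 'grip_force': 0.0, 'opening': 0.9982348154204325} 8.0
scene [[510.89192578   0.         318.00297613]
 [  0.         510.89192578 200.81777066]
 [  0.           0.           1.        ]] [[-0.28364821  0.95885363  0.01197527]
 [ 0.81964004  0.24891016 -0.51597862]
 [-0.49772874 -0.136541   -0.85651775]] [ 129.5663239  -396.46679189 1535.34652423]
side [[392.1496494    0.         314.08567626]
 [  0.         392.1496494  203.02545613]
 [  0.           0.           1.        ]] [[-0.97064098 -0.24045914 -0.0059579 ]
 [-0.17945336  0.74043309 -0.64773091]
 [ 0.16016424 -0.627645   -0.7618459 ]] [ 530.01397587  130.577147   1073.95193986]
[[350.01126221   0.         315.66215208]
 [  0.         350.01126221 207.36481234]
 [  0.           0.           1.        ]] [[ 7.84793257e-04 -9.64184597e-01 -2.65230930e-01  7.50770295e+01]
 [ 9.99999668e-01  6.98879907e-04  4.18291168e-04 -3.53860321e-01]
 [-2.17945334e-04 -2.65231171e-01  9.64184826e-01 -1.60933047e+02]
 [ 0.00000000e+00  0.00000000e+00  0.00000000e+00  1.00000000e+00]]
```

View pics/scene0.png

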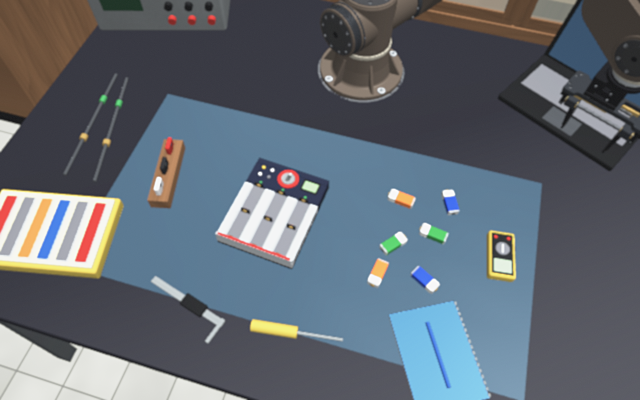

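View pics/side0.png

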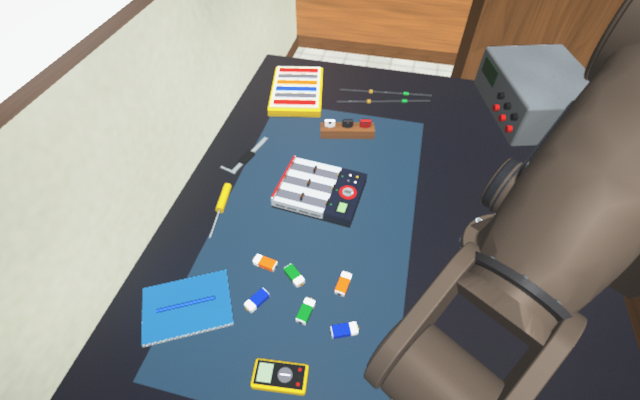

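The scene view shows all six cells: orange at (401,198) and (378,272), blue at (451,202) and (425,279), green at (434,233) and (394,242). The station is at about (273,212), with its switch at (289,178). In the block, the red key is at (168,145), black at (164,165) and white at (158,187). The side view agrees. Next I'll write the helpers.

```bash
cat > h.py <<'E'
import numpy as np, cv2
from scipy.spatial.transform import Rotation as Rot
from cell import env
def look(name, save=None):
    s=env.state(); c=env.read_camera(name)
    if name=="wrist":
        T=np.eye(4); T[:3,:3]=Rot.from_euler("xyz",s["tcp_rot"]).as_matrix(); T[:3,3]=s["eef_pos"]
        E=T@c["hand_eye"]; c["R"]=E[:3,:3].T; c["t"]=-c["R"]@E[:3,3]
    if save: cv2.imwrite(f"pics/{save}.png",c["color"][:,:,::-1])
    return c
def cast(c,uv,z):
    uv=np.atleast_2d(uv).astype(float); C=-c["R"].T@c["t"]
    d=np.c_[uv,np.ones(len(uv))]@np.linalg.inv(c["K"]).T@c["R"]
    return (C+d*((z-C[2])/d[:,2])[:,None])[:,:2]
def proj(c,X):
    p=(np.atleast_2d(X)@c["R"].T+c["t"])@c["K"].T; return p[:,:2]/p[:,2:]
HUE={"orange":(8,20),"green":(45,80),"blue":(112,130)}
def blobs(m,amin):
    n,l,st,ce=cv2.connectedComponentsWithStats(m.astype(np.uint8)); 
    return [(st[i,4],ce[i],l==i) for i in range(1,n) if st[i,4]>=amin]
def cells(c,z=18,smin=150,vmin=60,amin=40,lim=None):
    """cell poses: axis from the coloured top and its white band, rays cast on the plane of the tops"""
    hsv=cv2.cvtColor(c["color"],cv2.COLOR_RGB2HSV).astype(int); H,S,V=[hsv[...,i] for i in range(3)]
    out=[]; white=blobs((S<60)&(V>150),15)
    for col,(a,b) in HUE.items():
        for A,ce,m in blobs((H>=a)&(H<=b)&(S>smin)&(V>vmin),amin):
            near=cv2.dilate(m.astype(np.uint8),np.ones((7,7)))>0
            w=[x for x in white if (x[2]&near).sum()>4]
            if not w: continue
            w=max(w,key=lambda x:(x[2]&near).sum())
            if w[0]>1.5*A: continue
            u=(m|w[2]).astype(np.uint8); pts=cast(c,cv2.findNonZero(u)[:,0],z)
            (x,y),(p,q),_=r=cv2.minAreaRect(pts.astype(np.float32)); bx=cv2.boxPoints(r)
            e=bx[1]-bx[0] if np.hypot(*(bx[1]-bx[0]))>np.hypot(*(bx[2]-bx[1])) else bx[2]-bx[1]
            cc=cast(c,[ce],z)[0]; cw=cast(c,[w[1]],z)[0]
            if e@(cw-cc)<0: e=-e
            out.append((col,x,y,np.arctan2(e[1],e[0]),max(p,q),min(p,q)))
    return out
def show(L):
    for o in L: print(o[0],*[round(float(v),2) for v in o[1:]])
def go(x,y,z,yaw=None):
    """tool-frame shift (at the present yaw), then turn, to reach the pose"""
    s=env.state(); p=s["eef_pos"]; w=s["tcp_rot"][2]; d=np.array([x,y,z])-p
    t=np.round([np.cos(w)*d[0]+np.sin(w)*d[1], np.sin(w)*d[0]-np.cos(w)*d[1], -d[2]],1)
    print("shift",t,"len",round(np.linalg.norm(t)), end=" ")
    if yaw is not None:
        c=np.arctan2(y,x)+np.pi/2
        for k in(0,1):
            tgt=(yaw+k*np.pi-c+np.pi)%(2*np.pi)-np.pi+c
            j=c-tgt; print("| turn",round(np.degrees(w0(w,c)-tgt),1),"(j6 %.2f)"%j,end=" ")
    print()
def w0(w,c): return (w-c+np.pi)%(2*np.pi)-np.pi+c
E
python3 - <<'E'
from h import *
for n in("scene","side"):
    c=dict(np.load(n+"0.npz")); print(n); show(cells(c))
    hsv=cv2.cvtColor(c["color"],cv2.COLOR_RGB2HSV).astype(int)
    red=((hsv[...,0]<6)|(hsv[...,0]>174))&(hsv[...,1]>150)&(hsv[...,2]>100)
    for A,ce,m in blobs(red,20): print("red",A,ce.round(),cast(c,[ce],40)[0].round())
E
```

```text
scene
orange 421.79 202.22 -1.65 59.71 41.67
blue 390.89 325.26 -2.77 61.27 32.18
blue 623.23 305.96 1.06 60.11 37.36
red 54 [172.  19.] [   7. -605.]
red 48 [192.  19.] [ -10. -546.]
red 50 [211.  19.] [ -28. -489.]
red 92 [169. 146.] [ 457. -405.]
red 157 [288. 179.] [466. -77.]
red 222 [  6. 210.] [ 746. -696.]
red 508 [ 90. 232.] [ 743. -473.]
red 20 [255. 246.] [665. -91.]
side
orange 634.99 201.12 -0.12 61.73 37.22
orange 416.76 207.16 -1.67 60.17 30.1
green 541.98 221.72 2.36 66.77 32.38
green 490.75 301.61 -1.75 60.21 32.33
blue 617.1 310.5 1.11 62.74 35.88
blue 388.98 330.72 -2.75 59.66 34.49
red 78 [299.  70.] [ 780. -688.]
red 118 [294. 102.] [ 738. -471.]
red 41 [496. 107.] [  14. -610.]
red 43 [502. 117.] [  -4. -553.]
red 71 [365. 123.] [ 462. -406.]
red 47 [509. 128.] [ -21. -495.]
red 102 [348. 192.] [461. -73.]
```

Run:
```python
from h import *
go(510,265,230)
```

```text
shift [-342.7 -163.4   -7.8] len 380
```

Call:
carry_out(
  motion=[
    [-34,-16,-1,0,0],
    [-34,-16,-1,0,0],
    [-34,-16,-1,0,0],
    [-34,-16,-1,0,0],
    [-34,-16,-1,0,0],
    [-34,-16,-1,0,0],
    [-34,-16,-1,0,0],
    [-34,-16,-1,0,0],
    [-34,-16,0,0,0],
    [-34,-16,0,0,0],
    [0,0,0,0,0.47],
    [0,0,0,0,0.47],
  ],
)

```text
t: 1.35
eef_pos: [509.3, 268.9, 230.4]
tcp_rot: [-3.141, -0.001, 2.687]
ft_force: [-0.7, 0.1, 0.5]
opening: 0.883
grip_force: 0.0
```

Run:
```python
from h import *
print(env.state()["eef_pos"],env.state()["tcp_rot"],env.state()["opening"])
c=look("wrist","w1"); show(cells(c))
```

```text
[509.31820384 268.8639817  230.36632289] [-3.14133871e+00 -5.33097242e-04  2.68703885e+00] 0.8828434898368479
orange 416.99 207.02 -1.71 59.96 28.34
orange 610.51 201.9 2.98 34.37 28.79
green 555.49 207.92 -0.69 38.38 25.15
blue 390.19 327.39 -2.74 60.7 28.06
blue 608.96 297.85 -2.09 45.6 31.98
```

View pics/w1.png

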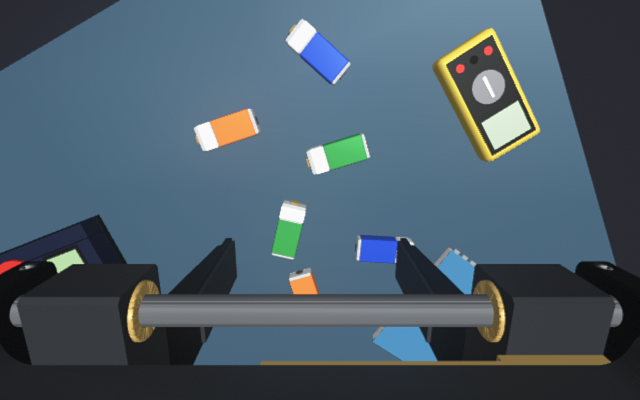

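The wrist view shows four cells whole: blue at (320,52), orange at (227,130), green at (338,153), and green at (289,230). Another blue at (378,249) and an orange at (304,282) are partly hidden by the gripper. I'll check why the green ones were missed.

Run:
```python
import cv2
im=cv2.imread("pics/w1.png"); h=cv2.cvtColor(im,cv2.COLOR_BGR2HSV)
for n,p in dict(green=(348,150),gw=(318,160),gw2=(292,212),green2=(287,240),blue=(325,60),bw=(300,38),or_=(240,125),ow=(208,135),gray=(262,126),mat=(420,200)).items(): print(n,h[p[1],p[0]])
for n in("scene","side"):
    h=cv2.cvtColor(cv2.imread(f"pics/{n}0.png"),cv2.COLOR_BGR2HSV)
    for p in ([(396,240),(438,236)] if n=="scene" else [(290,270),(307,309)]): print(n,h[p[1],p[0]])
```

```text
green [ 66 146 199]
gw [ 60   1 251]
gw2 [  0   0 250]
green2 [ 65 150 185]
blue [112 173 243]
bw [ 90   1 250]
or_ [ 15 167 248]
ow [  0   0 250]
gray [104  82 140]
mat [102 102 130]
scene [ 65 150 213]
scene [ 65 141 217]
side [ 67 170 203]
side [ 67 174 201]
```

```bash
sed -i 's/smin=150/smin=120/; s/"blue":(112,130)/"blue":(108,130)/' h.py
python3 - <<'E'
from h import *
c=look("wrist"); show(cells(c))
L=cells(look("side")); show(L)
for col,x,y,a,*_ in L:
    if col=="green":
        w=a
        for k in(0,1):
            w=a+k*np.pi; go(x-75*np.cos(w),y-75*np.sin(w),150,w)
E
```

```text
orange 416.96 206.87 -1.71 60.55 28.05
orange 610.23 202.22 2.96 34.27 29.15
green 490.69 301.59 -1.73 60.15 29.25
green 542.94 218.43 2.45 63.39 28.47
blue 390.23 327.18 -2.73 60.49 28.82
blue 607.91 296.74 -2.05 43.42 33.94
orange 528.65 -1149.15 0.23 787.96 653.35
orange 635.8 201.21 -0.11 62.79 38.36
orange 416.76 207.16 -1.67 60.17 30.1
green 542.88 221.63 2.4 67.86 32.77
green 490.66 301.12 -1.75 61.21 32.33
blue 616.33 311.03 1.06 63.67 36.53
blue 388.16 331.2 -2.73 63.04 35.21
shift [-124.   -50.3   80.6] len 156 | turn 16.8 (j6 -0.55) | turn 196.8 (j6 2.59) 
shift [19.7 -7.1 80.6] len 83 | turn 196.8 (j6 2.82) | turn 16.8 (j6 -0.32) 
shift [49.8 92.3 80.6] len 132 | turn -105.7 (j6 -2.32) | turn 74.3 (j6 0.82) 
shift [  9.3 -52.2  80.6] len 96 | turn 74.3 (j6 0.62) | turn -105.7 (j6 -2.52)
```

Call:
carry_out(
  motion=[
    [-30,-12,20,0,0.47],
    [-30,-12,20,0,0.47],
    [-30,-12,20,0,0.47],
    [-34,-14,20,0,0.47],
    [0,0,0,7,0.47],
    [0,0,0,7,0.47],
    [0,0,0,0,0.47],
    [0,0,0,0,0.47],
  ],
)

```text
t: 2.3
eef_pos: [598.4, 171.1, 150.8]
tcp_rot: [3.141, 0.0, 2.449]
ft_force: [-0.9, -0.1, 0.3]
opening: 0.531
grip_force: 0.0
```

```bash
cat >> h.py <<'E'
def pick(col,near=None,save=None,z=15):
    """nadir look at a cell; shift and turn to its grasp (origin = plus edge - 32.5)"""
    c=look("wrist",save); s=env.state()
    L=[o for o in cells(c,amin=300) if o[0]==col and o[4]>50]; show(L); print("opening",s["opening"])
    o=min(L,key=lambda o:np.hypot(o[1]-s["eef_pos"][0],o[2]-s["eef_pos"][1]))
    k=o[4]/2-32.5; x,y=o[1]+k*np.cos(o[3]),o[2]+k*np.sin(o[3])
    print("origin",round(x,1),round(y,1)); go(x,y,z,o[3])
E
python3 - <<'E'
from h import *
print(env.state()["eef_pos"],env.state()["tcp_rot"])
pick("green",save="w2")
E
```

```text
[598.4461051  171.09950647 150.75033799] [3.14142382e+00 7.33839987e-06 2.44924813e+00]
green 545.0 216.8 2.45 59.76 28.0
opening 0.5304618411424796
origin 547.0 215.1
shift [ 67.8   1.  135.9] len 152 | turn -0.1 (j6 -0.50) | turn 179.9 (j6 2.64)
```

View pics/w2.png

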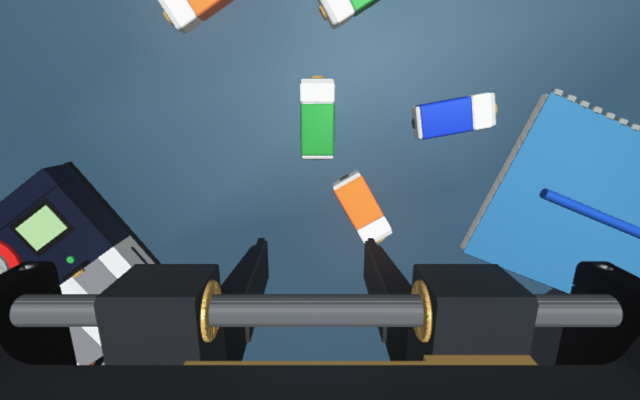

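The nadir view shows the green cell at (317,118) with plus up, and the orange one clear of the finger paths at (362,207). I'll pick the green cell.

Call:
carry_out(
  motion=[
    [34,0.5,15,0,0.47],
    [34,0.5,35,0,0.47],
    [0.5,0,40,0,0.47],
    [0,0,30,0,0.47],
    [0,0,16,0,0.47],
    [0,0,0,0,0.47],
    [0,0,0,0,1],
    [0,0,0,0,1],
    [0,0,0,0,1],
    [0,0,0,0,1],
    [0,0,0,0,1],
    [0,0,-30,0,1],
  ],
)

```text
t: 3.55
eef_pos: [545.6, 214.5, 42.8]
tcp_rot: [-3.138, -0.003, 2.444]
ft_force: [0.6, -0.0, -1.1]
opening: 0.293
grip_force: 30.0
```

Run:
```python
from h import *
w=-0.07
go(530-75*np.cos(w),-80-75*np.sin(w),260,w)
w+=np.pi
go(530-75*np.cos(w),-80-75*np.sin(w),260,w)
```

```text
shift [-116.4 -279.8 -217.2] len 373 | turn 144.1 (j6 1.48) | turn -35.9 (j6 -1.66) 
shift [-237.9 -191.8 -217.2] len 375 | turn -35.9 (j6 -1.64) | turn 144.1 (j6 1.50)
```

Call:
carry_out(
  motion=[
    [-10,-20,-35,0,1],
    [-13,-32,-35,0,1],
    [-13,-32,-35,0,1],
    [-13,-32,-35,0,1],
    [-13,-32,-35,0,1],
    [-13,-32,-30,0,1],
    [-13,-32,-12,0,1],
    [-13,-32,0,0,1],
    [-15,-36,0,0,1],
    [0,0,0,8,1],
    [0,0,0,8,1],
    [0,0,0,8,1],
  ],
)

```text
t: 4.75
eef_pos: [455.7, -74.6, 261.9]
tcp_rot: [3.141, 0.0, 2.019]
ft_force: [0.2, 0.6, -1.4]
opening: 0.292
grip_force: 30.0
```

Call:
carry_out(
  motion=[
    [0,0,0,8,1],
    [0,0,0,8,1],
    [0,0,0,8,1],
    [0,0,0,8,1],
    [0,0,0,8,1],
    [0,0,0,8,1],
    [0,0,0,8,1],
    [0,0,0,8,1],
    [0,0,0,8,1],
    [0,0,0,8,1],
    [0,0,0,8,1],
    [0,0,0,8,1],
  ],
)

```text
t: 5.95
eef_pos: [455.9, -74.2, 261.9]
tcp_rot: [3.141, -0.0, 0.344]
ft_force: [-0.2, -0.6, -1.8]
opening: 0.293
grip_force: 30.0
```

Call:
carry_out(
  motion=[
    [0,0,0,8,1],
    [0,0,0,8,1],
    [0,0,0,8,1],
    [0,0,0,0,1],
    [0,0,0,0,1],
  ],
)

```text
t: 6.45
eef_pos: [455.9, -74.2, 261.8]
tcp_rot: [-3.142, -0.0, -0.065]
ft_force: [0.3, -0.1, -1.5]
opening: 0.293
grip_force: 30.0
```

Run:
```python
from h import *
s=env.state();print(s["eef_pos"],s["tcp_rot"],s["opening"])
c=look("wrist","w3"); np.savez("w3.npz",**c)
```

```text
[455.93565469 -74.1697372  261.78638475] [-3.14158384e+00 -2.61998041e-04 -6.46465086e-02] 0.2927965666467823
```

View pics/w3.png

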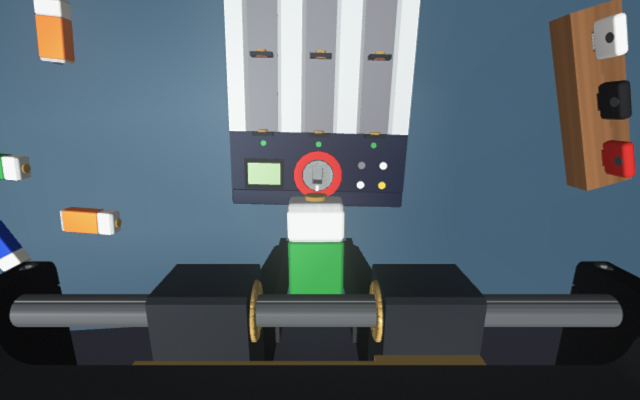

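The station is seen with its switch ring at (318,175), lanes at columns 262, 320 and 382, and the front plates at row 132. The red key is at (620,158). The green cell is held straight. Now I'll measure the station pose.

```bash
cat >> h.py <<'E'
def red(c,smin=140): 
    h=cv2.cvtColor(c["color"],cv2.COLOR_RGB2HSV).astype(int); return ((h[...,0]<6)|(h[...,0]>174))&(h[...,1]>smin)&(h[...,2]>90)
def ring(c,z=41):
    """centre of the switch from the outer edge of the red ring"""
    best=None
    for A,ce,m in blobs(red(c),300):
        if np.ptp(np.nonzero(m)[0])<0.7*np.ptp(np.nonzero(m)[1]): continue
        p=cast(c,cv2.convexHull(cv2.findNonZero(m.astype(np.uint8)))[:,0],z).astype(np.float32)
        (x,y),(a,b),_=cv2.fitEllipse(p); 
        if 44<a<64 and 44<b<64: best=(x,y,a,b)
    return best
E
python3 - <<'E'
from h import *
c=dict(np.load("w3.npz"))
print("ring",ring(c))
g=cv2.cvtColor(c["color"],cv2.COLOR_RGB2GRAY).astype(int)
print(g[20,220:425:3]); print(g[100,220:425:3]); print(g[95:140,275][::2])
E
```

```text
ring (462.3013000488281, -76.63370513916016, 51.953338623046875, 53.0274772644043)
[121 124 242 241 241 240 240 241 175 165 163 163 163 163 163 163 162 163
 162 185 216 240 240 240 240 240 240 240 177 161 161 161 160 160 160 159
 160 159 157 207 217 238 238 238 238 238 237 231 174 154 155 154 154 155
 153 153 153 152 151 214 220 236 235 236 236 235 168 100  98]
[134 135 133 248 246 246 246 246 229 176 173 172 171 170 171 171 171 170
 169 170 217 243 243 243 242 242 242 211 177 164 163 163 162 162 161 161
 161 159 205 216 239 238 238 238 238 237 189 160 155 155 154 154 154 153
 153 152 151 214 224 235 235 234 235 236 107 106 106 104 104]
[168 169 168 169 169 168 168 168 168 168 168 169 168 168 168 169 168 168
 133  87  88  87  86]
```

```bash
cat >> h.py <<'E'
def ridges(c,rows):
    """lines through the middles of the white deck ridges (y=+30,-30 of the station), z=36"""
    g=cv2.cvtColor(c["color"],cv2.COLOR_RGB2GRAY).astype(int); P={}
    for r in rows:
        e=np.diff(np.r_[0,(g[r,180:480]>228).astype(int),0]); a,b=np.nonzero(e>0)[0]+180,np.nonzero(e<0)[0]+180
        runs=[(i,j) for i,j in zip(a,b) if j-i>=12]
        if len(runs)!=4: continue
        for k in(1,2): P.setdefault(k,[]).append(((runs[k][0]+runs[k][1]-1)/2,r))
    out=[]
    for k,p in P.items():
        q=cast(c,p,36); vx,vy,x,y=cv2.fitLine(q.astype(np.float32),cv2.DIST_HUBER,0,.01,.01).ravel()
        if vx<0: vx,vy=-vx,-vy
        out.append((np.arctan2(vy,vx),x,y,len(p)))
    return out
E
python3 - <<'E'
from h import *
c=dict(np.load("w3.npz"))
R=ridges(c,range(5,125)); print(R); rg=ring(c)
w=np.mean([r[0] for r in R]); u=np.array([np.cos(w),np.sin(w)]); n=np.array([-u[1],u[0]])
print("yaw",w,"mid lane lateral offs from ring", np.mean([n@np.array([r[1]-rg[0],r[2]-rg[1]]) for r in R]),[n@np.array([r[1]-rg[0],r[2]-rg[1]]) for r in R])
# deck front edge
g=cv2.cvtColor(c["color"],cv2.COLOR_RGB2GRAY).astype(int)
for col in (238,290,345,400): 
    r=next(r for r in range(100,170) if g[r,col]<150); print(col,r,(cast(c,[(col,r)],36)[0]-rg[:2])@u)
E
```

```text
[(np.float32(-0.08919574), np.float32(576.8174), np.float32(-56.221424), 120), (np.float32(-0.08599106), np.float32(572.9882), np.float32(-116.04925), 120)]
yaw -0.08759341 mid lane lateral offs from ring 0.38533878 [np.float32(30.352057), np.float32(-29.581379)]
238 131 44.710165094890186
290 133 43.92641086044371
345 134 44.28020317333412
400 135 44.6344737195124
```

Run:
```python
from h import *
go(512,-81,255,-0.088)
```

```text
shift [56.4  3.2  6.7] len 57 | turn 1.3 (j6 1.50) | turn -178.7 (j6 -1.64)
```

Call:
carry_out(
  motion=[
    [28,1.5,3,0,1],
    [28,1.5,3,1.3,1],
    [0,0,0,0,1],
    [0,0,0,0,1],
  ],
)

```text
t: 6.9
eef_pos: [511.5, -80.9, 255.2]
tcp_rot: [-3.141, 0.001, -0.089]
ft_force: [0.5, 0.2, -1.4]
opening: 0.29
grip_force: 30.0
```

Run:
```python
from h import *
s=env.state();print(s["eef_pos"],s["tcp_rot"])
c=look("wrist","w4"); np.savez("w4.npz",**c)
R=ridges(c,range(5,200)); print(R,ring(c))
cv2.imwrite("pics/w4c.png",cv2.resize(c["color"][0:260,200:440,::-1],None,fx=2.3,fy=2.3,interpolation=cv2.INTER_CUBIC))
```

```text
[511.47975506 -80.94677908 255.16465731] [-3.14130106e+00  1.17179694e-03 -8.90900744e-02]
[(np.float32(-0.08539609), np.float32(610.70483), np.float32(-59.378834), 127), (np.float32(-0.08690708), np.float32(596.1475), np.float32(-118.147), 127)] None
```

View pics/w4c.png

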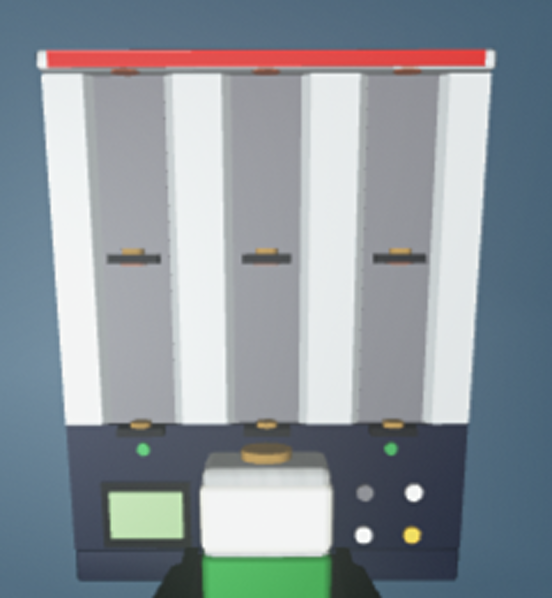

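The crop shows the whole deck: mid plates at rows ~112.6, front plates at ~187, bar stripe at rows 22–30. Casting those gives the pocket positions.

Run:
```python
from h import *
c=dict(np.load("w4.npz")); rg=np.array([462.3,-76.6]); w=-0.0870; u=np.array([np.cos(w),np.sin(w)]); n=np.array([-u[1],u[0]])
f=lambda px,z:(np.round((cast(c,[(px[0]/2.3+200-.3,px[1]/2.3-.3)],z)[0]-rg)@np.array([u,n]).T,1))
for nm,px,z in [("midL",(134,259),46),("midM",(266,259),46),("midR",(399,259),46),("frontL",(140,430),46),("frontR",(393,430),46),("deck edge",(200,424),36),("stripe near",(266,68),50),("stripe far",(266,50),50),("trough end",(266,73),36)]: print(nm,f(px,z))
R=ridges(c,range(5,200)); print([n@(np.array(r[1:3])-rg) for r in R])
```

```text
midL [122.   58.6]
midM [1.219e+02 1.000e-01]
midR [121.8 -58.9]
frontL [44.5 59.3]
frontR [ 44.4 -59.4]
deck edge [45.3 32. ]
stripe near [198.2  -0. ]
stripe far [204.9  -0. ]
trough end [199.  -0.]
[np.float64(30.050973038274513), np.float64(-29.759817553517053)]
```

```bash
cat >> h.py <<'E'
RG=np.array([462.3,-76.6]); SW=-0.087; U=np.array([np.cos(SW),np.sin(SW)]); N=np.array([-U[1],U[0]])
def slot(lane,back): return RG+U*(161 if back else 82)+N*({"left":60,"mid":0,"right":-60}[lane]+.2)
E
python3 - <<'E'
from h import *
go(*slot("right",1),47,SW); go(*slot("right",1),80,SW)
E
```

```text
shift [112.2  59.5 208.4] len 244 | turn -0.1 (j6 1.42) | turn -180.1 (j6 -1.72) 
shift [112.2  59.5 175.4] len 217 | turn -0.1 (j6 1.42) | turn -180.1 (j6 -1.72)
```

Call:
carry_out(
  motion=[
    [28,15,20,0,1],
    [28,15,20,0,1],
    [28,15,20,0,1],
    [28.2,14.5,40,0,1],
    [0,0,40,0,1],
    [0,0,35,0,1],
    [0,0,0,0,1],
    [0,0,0,0,1],
  ],
)

```text
t: 7.75
eef_pos: [617.4, -150.2, 82.4]
tcp_rot: [-3.141, 0.0, -0.091]
ft_force: [-0.1, -1.3, 0.2]
opening: 0.294
grip_force: 30.0
```

Run:
```python
from h import *
go(*slot("right",1),47,SW); print(env.state()["tcp_rot"])
```

```text
shift [ 0.1 -0.  35.4] len 35 | turn -0.2 (j6 1.42) | turn -180.2 (j6 -1.72) 
[-3.14147472e+00  7.35351546e-05 -9.08276819e-02]
```

Call:
carry_out(
  motion=[
    [0,0,15,-0.2,1],
    [0,0,12,0,1],
    [0,0,8,0,1],
    [0,0,0,0,1],
    [0,0,0,0,1],
    [0,0,0,0,0.5],
    [0,0,0,0,0.5],
    [0,0,0,0,0.5],
    [0,0,-25,0,0.5],
    [0,0,-40,0,0.47],
    [0,0,-40,0,0.47],
    [-15,0,-20,0,0.47],
  ],
)

```text
t: 8.95
eef_pos: [604.2, -149.3, 174.7]
tcp_rot: [3.14, -0.005, -0.088]
ft_force: [0.4, 0.2, 0.2]
opening: 0.53
grip_force: 0.0
```

Run:
```python
from h import *
c=look("wrist","w5"); print(env.state()["eef_pos"])
for o in cells(c,z=50,amin=300): print(o); print(((np.array(o[1:3])-slot("right",1))@np.array([U,N]).T).round(1))
L=cells(look("side"));show(L)
for col,x,y,a,*_ in L:
    if col=="green" and y>0:
        for w in (a,a+np.pi): go(x-75*np.cos(w),y-75*np.sin(w),150,w)
```

```text
[ 602.24364547 -149.0206678   176.71900726]
('orange', 562.2786865234375, -357.2818603515625, np.float32(0.22745544), 128.1927032470703, 61.6632194519043)
[ -37.  -211.1]
orange -306.66 -1179.83 1.32 1401.81 597.52
orange 544.55 -962.51 1.82 377.9 304.22
orange 524.96 -402.5 0.09 188.26 74.55
orange 635.69 201.03 -0.12 63.15 37.22
orange 416.76 207.16 -1.67 60.17 30.1
green 490.66 301.12 -1.75 61.21 32.33
blue 616.32 311.01 1.06 63.64 36.41
blue 389.21 331.66 -2.73 60.75 35.21
shift [-144.3 -513.3   24.6] len 534 | turn -264.8 (j6 -2.32) | turn -84.8 (j6 0.82) 
shift [-157.8 -363.9   24.6] len 397 | turn -84.8 (j6 0.62) | turn -264.8 (j6 -2.52)
```

View pics/w5.png

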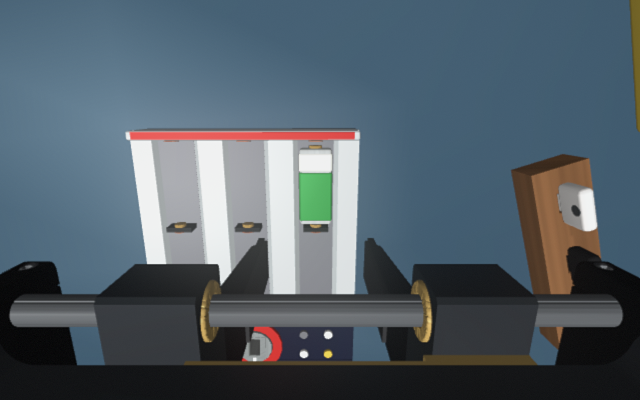

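The green cell lies properly between the mid and back plates of the right lane, at (315,186). Next is green2.

Call:
carry_out(
  motion=[
    [-14,-33,2,0,0.47],
    [-14,-33,2,0,0.47],
    [-14,-33,2,0,0.47],
    [-14,-33,2,0,0.47],
    [-14,-33,2,0,0.47],
    [-14,-33,2,0,0.47],
    [-14,-33,2,0,0.47],
    [-14,-33,2,0,0.47],
    [-14,-33,2,0,0.47],
    [-16,-33,3,0,0.47],
    [-16,-34,4,0,0.47],
  ],
)

```text
t: 10.15
eef_pos: [476.5, 228.9, 145.5]
tcp_rot: [3.141, 0.001, -0.088]
ft_force: [0.4, -0.0, -0.3]
opening: 0.53
grip_force: 0.0
```

Call:
carry_out(
  motion=[
    [0,0,0,-8.5,0.47],
    [0,0,0,-8.5,0.47],
    [0,0,0,-8.5,0.47],
    [0,0,0,-8.5,0.47],
    [0,0,0,-8.5,0.47],
    [0,0,0,-8.5,0.47],
    [0,0,0,-8.5,0.47],
    [0,0,0,-8.5,0.47],
    [0,0,0,-8.5,0.47],
    [0,0,0,-8.3,0.47],
    [0,0,0,0,0.47],
    [0,0,0,0,0.47],
  ],
)

```text
t: 11.35
eef_pos: [477.1, 227.6, 145.8]
tcp_rot: [-3.141, 0.0, 1.388]
ft_force: [0.5, -0.5, 0.6]
opening: 0.529
grip_force: 0.0
```

```bash
sed -i 's/k=o\[4\]\/2-32.5/k=o[4]\/2-31.5/' h.py
python3 - <<'E'
from h import *
pick("green")
E
```

```text
opening 0.5299037404803807Traceback (most recent call last):
  File "<stdin>", line 2, in <module>
  File "h.py", line 57, in pick
    o=min(L,key=lambda o:np.hypot(o[1]-s["eef_pos"][0],o[2]-s["eef_pos"][1]))
ValueError: min() iterable argument is empty
```

Run:
```python
from h import *
c=look("wrist","w6"); show(cells(c)); show(cells(look("side")))
```

```text
orange 630.15 199.49 -0.16 65.51 30.32
orange 420.42 219.93 1.42 46.86 28.97
green 493.24 313.26 1.4 44.23 27.08
blue 614.24 306.54 1.05 61.98 32.57
blue 392.01 326.72 -2.73 61.95 30.2
orange 510.68 -1141.52 0.23 819.51 676.34
orange 635.69 201.03 -0.12 63.15 37.22
orange 416.76 207.16 -1.67 60.17 30.1
green 490.29 301.33 -1.72 61.56 32.3
blue 616.34 311.05 1.06 63.72 36.53
blue 389.21 331.66 -2.73 60.75 35.21
```

View pics/w6.png

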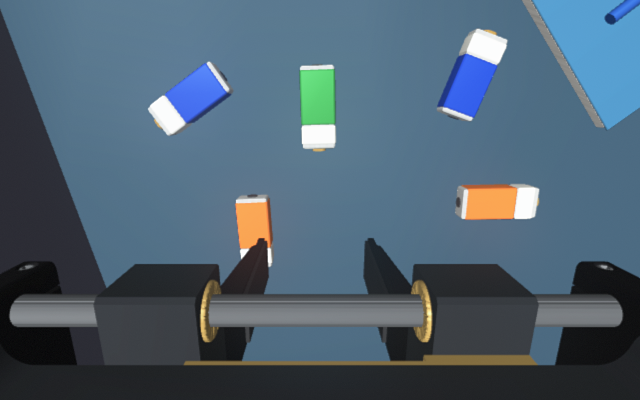

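The green cell is at (318,107) with plus down. The white chamfer strip at its minus end was mistaken for the band, so I'll pick the largest white blob instead.

```bash
python3 - <<'E'
s=open("h.py").read()
s=s.replace("""if (x[2]&near).sum()>4]""","""if (x[2]&near).sum()>4 and x[0]<1.5*A]""").replace("w=max(w,key=lambda x:(x[2]&near).sum())","w=max(w,key=lambda x:x[0])").replace("            if w[0]>1.5*A: continue\n","")
open("h.py","w").write(s)
E
python3 - <<'E'
from h import *
pick("green")
E
```

```text
green 491.75 301.42 -1.74 59.94 27.72
opening 0.5327494879231239
origin 492.0 302.9
shift [ 76.8   1.1 131.3] len 152 | turn -180.6 (j6 -2.42) | turn -0.6 (j6 0.72)
```

Call:
carry_out(
  motion=[
    [38,0.6,10,-0.6,0.47],
    [38.8,0.5,30,0,0.47],
    [0,0,40,0,0.47],
    [0,0,35,0,0.47],
    [0,0,16,0,0.47],
    [0,0,0,0,0.47],
    [0,0,0,0,0.47],
    [0,0,0,0,1],
    [0,0,0,0,1],
    [0,0,0,0,1],
    [0,0,0,0,1],
    [0,0,-30,0,1],
  ],
)

```text
t: 12.75
eef_pos: [490.2, 302.3, 43.5]
tcp_rot: [-3.138, 0.003, 1.402]
ft_force: [0.3, -0.2, -0.4]
opening: 0.291
grip_force: 30.0
```

Run:
```python
from h import *
print(env.state()["opening"]); go(*slot("right",0),150,SW)
```

```text
0.2910111624657264
shift [-431.2  122.7 -106.5] len 461 | turn 85.3 (j6 1.40) | turn -94.7 (j6 -1.74)
```

Call:
carry_out(
  motion=[
    [0,0,-45,0,1],
    [-20,5,-40,0,1],
    [-40,12,-20,0,1],
    [-42,12,-2,0,1],
    [-42,12,0,0,1],
    [-42,12,0,0,1],
    [-42,12,0,0,1],
    [-42,12,0,0,1],
    [-42,12,0,0,1],
    [-42,12,0,0,1],
    [-42,12,0,0,1],
    [-35,10,0,0,1],
  ],
)

```text
t: 13.95
eef_pos: [540.4, -144.7, 152.6]
tcp_rot: [3.141, 0.0, 1.402]
ft_force: [0.6, 0.3, 0.2]
opening: 0.291
grip_force: 30.0
```

Call:
carry_out(
  motion=[
    [0,0,0,-8.5,1],
    [0,0,0,-8.5,1],
    [0,0,0,-8.5,1],
    [0,0,0,-8.5,1],
    [0,0,0,-8.5,1],
    [0,0,0,-8.5,1],
    [0,0,0,-8.5,1],
    [0,0,0,-8.5,1],
    [0,0,0,-8.5,1],
    [0,0,0,-8.5,1],
    [0,0,0,-8.5,1],
    [0,0,0,-1.2,1],
  ],
)

```text
t: 15.15
eef_pos: [540.4, -142.4, 152.5]
tcp_rot: [3.142, -0.0, 3.058]
ft_force: [0.6, 0.9, -1.0]
opening: 0.291
grip_force: 30.0
```

Call:
carry_out(
  motion=[
    [0,0,20,0,1],
    [0,0,20,0,1],
    [0,0,20,0,1],
    [0,0,0,0,1],
    [0,0,0,0,1],
  ],
)

```text
t: 15.65
eef_pos: [540.6, -142.5, 92.7]
tcp_rot: [3.141, -0.0, 3.053]
ft_force: [1.4, -0.3, -1.3]
opening: 0.292
grip_force: 30.0
```

Run:
```python
from h import *
print(env.state()["opening"]); go(*slot("right",0),47,SW)
```

```text
0.29205967808848965
shift [ 1.7 -1.  45.7] len 46 | turn 179.9 (j6 1.40) | turn -0.1 (j6 -1.74)
```

Call:
carry_out(
  motion=[
    [1.7,-1,10,0,1],
    [0,0,15,0,1],
    [0,0,13,0,1],
    [0,0,7.5,0,1],
    [0,0,0,0,1],
    [0,0,0,0,1],
    [0,0,0,0,0.5],
    [0,0,0,0,0.5],
    [0,0,0,0,0.5],
    [0,0,-30,0,0.5],
    [0,0,-40,0,0.47],
    [0,0,-35,0,0.47],
  ],
)

```text
t: 16.85
eef_pos: [538.7, -143.3, 153.4]
tcp_rot: [3.141, -0.0, 3.055]
ft_force: [0.7, -0.6, -0.4]
opening: 0.527
grip_force: 0.0
```

```bash
cat >> h.py <<'E'
def nxt(z=150):
    """cells still on the bench (side camera) and the moves to the nadir look of each"""
    for o in cells(look("side")):
        col,x,y,a,l,b=o
        if not(50<l<75 and 100<y<450): continue
        show([o])
        for w in (a,a+np.pi):
            X,Y=x-75*np.cos(w),y-75*np.sin(w); c=np.arctan2(Y,X)+np.pi/2; t=(w-c+np.pi)%(2*np.pi)-np.pi+c
            if abs(c-t)<2.6: go(X,Y,z); print("   turn",round(np.degrees(w0(env.state()["tcp_rot"][2],c)-t),1),"j6 %.2f"%(c-t))
def placed():
    """cells in the deck seen by the wrist: offset from the nearest pocket in station axes"""
    for o in cells(look("wrist"),z=50,amin=300)+cells(look("scene"),z=50):
        for l in("left","mid","right"):
            for b in(0,1):
                d=(np.array(o[1:3])-slot(l,b))@np.array([U,N]).T
                if np.hypot(*d)<25: print(o[0],l,b,d.round(1),"yaw",round(float(o[3]-SW),2),o[4],o[5])
E
python3 - <<'E'
from h import *
placed(); nxt()
E
```

```text
orange 635.69 201.03 -0.12 63.15 37.22
shift [  8.8 354.4   3.9] len 355 
   turn 182.2 j6 2.05
shift [-141.1  348.7    3.9] len 376 
   turn 2.2 j6 -1.18
orange 417.02 207.12 -1.68 59.91 30.25
shift [150.2 413.8   3.9] len 440 
   turn -88.4 j6 -2.44
shift [154.3 263.8   3.9] len 306 
   turn 91.6 j6 0.43
blue 616.33 311.03 1.06 63.67 36.53
shift [ -6.8 391.    3.9] len 391 
   turn 114.1 j6 0.91
shift [-68.  528.    3.9] len 532 
   turn -65.9 j6 -2.11
blue 389.21 331.66 -2.73 60.75 35.21
shift [124.8 496.3   3.9] len 512 
   turn -28.5 j6 -1.31
shift [256.6 424.7   3.9] len 496 
   turn 151.5 j6 1.91
```

Call:
carry_out(
  motion=[
    [-14,35,0,0,0.47],
    [-14,35,0,0,0.47],
    [-14,35,0,0,0.47],
    [-14,35,0,0,0.47],
    [-14,35,0,0,0.47],
    [-14,35,0,0,0.47],
    [-14,35,0,0,0.47],
    [-14,35,0,0,0.47],
    [-14,35,0,0,0.47],
    [-14,35,4,3.5,0.47],
    [0,0,0,0,0.47],
    [0,0,0,0,0.47],
  ],
)

```text
t: 18.2
eef_pos: [707.7, 193.8, 145.7]
tcp_rot: [-3.141, -0.003, 2.996]
ft_force: [0.0, -0.3, -0.8]
opening: 0.529
grip_force: 0.0
```

```bash
python3 - <<'E'
s=open("h.py").read(); i=s.index("def placed")
s=s[:i]+'''def placed(cam="scene"):
    """sleeves on the deck: offset from the nearest pocket in station axes; about (-9,0) is right"""
    c=look(cam); hsv=cv2.cvtColor(c["color"],cv2.COLOR_RGB2HSV).astype(int)
    for col,(a,b) in HUE.items():
        for A,ce,m in blobs((hsv[...,0]>=a)&(hsv[...,0]<=b)&(hsv[...,1]>120)&(hsv[...,2]>60),40):
            (x,y),wh,_=cv2.minAreaRect(cast(c,cv2.findNonZero(m.astype(np.uint8))[:,0],50).astype(np.float32))
            for l in("left","mid","right"):
                for k in(0,1):
                    d=(np.array([x,y])-slot(l,k))@np.array([U,N]).T
                    if np.hypot(*d)<30: print(col,l,k,d.round(1),np.round(wh,1))
'''
open("h.py","w").write(s)
E
python3 - <<'E'
from h import *
pick("orange"); placed()
E
```

```text
orange 633.43 196.68 -0.15 60.09 27.75
opening 0.5311432402119509
origin 632.0 196.9
shift [ 75.5  -7.1 131.4] len 152 | turn 180.4 (j6 2.03) | turn 0.4 (j6 -1.11) 
green right 0 [-6.9  2.5] [26.7 36.9]
green right 1 [-6.2  2.2] [26.8 35.7]
```

Call:
carry_out(
  motion=[
    [38,-3.6,10,0.4,0.47],
    [37.5,-3.5,30,0,0.47],
    [0,0,40,0,0.47],
    [0,0,35,0,0.47],
    [0,0,16,0,0.47],
    [0,0,0,0,0.47],
    [0,0,0,0,0.47],
    [0,0,0,0,1],
    [0,0,0,0,1],
    [0,0,0,0,1],
    [0,0,0,0,1],
    [0,0,-30,0,1],
  ],
)

```text
t: 19.5
eef_pos: [631.0, 197.3, 44.3]
tcp_rot: [-3.14, -0.005, 2.987]
ft_force: [-1.4, -0.4, -0.4]
opening: 0.292
grip_force: 30.0
```

Run:
```python
from h import *
print(env.state()["opening"]); go(*slot("mid",1),130,SW)
```

```text
0.2917826574071722
shift [ -36.1 -285.5  -85.7] len 300 | turn 176.1 (j6 1.51) | turn -3.9 (j6 -1.63)
```

Call:
carry_out(
  motion=[
    [0,0,-45,0,1],
    [-2,-15,-40,0,1],
    [-4,-34,-1,0,1],
    [-4,-34,0,0,1],
    [-4,-34,0,0,1],
    [-4,-34,0,0,1],
    [-4,-34,0,0,1],
    [-5,-34,0,0,1],
    [-5,-34,0,0,1],
    [-4,-32,0,-3.9,1],
    [0,0,0,0,1],
    [0,0,0,0,1],
  ],
)

```text
t: 20.7
eef_pos: [624.3, -89.9, 132.9]
tcp_rot: [3.141, -0.0, 3.053]
ft_force: [0.4, -0.1, -1.5]
opening: 0.293
grip_force: 30.0
```

Run:
```python
from h import *
go(*slot("mid",1),47,SW)
```

```text
shift [ 1.5 -0.7 85.9] len 86 | turn 179.9 (j6 1.51) | turn -0.1 (j6 -1.63)
```

Call:
carry_out(
  motion=[
    [1.5,-0.7,30,0,1],
    [0,0,30,0,1],
    [0,0,18,0,1],
    [0,0,8,0,1],
    [0,0,0,0,1],
    [0,0,0,0,1],
    [0,0,0,0,0.5],
    [0,0,0,0,0.5],
    [0,0,0,0,0.5],
    [0,0,-30,0,0.5],
    [0,0,-40,0,0.47],
    [0,0,-35,0,0.47],
  ],
)

```text
t: 21.9
eef_pos: [622.8, -90.0, 153.3]
tcp_rot: [3.141, -0.0, 3.055]
ft_force: [1.1, -0.6, 0.0]
opening: 0.528
grip_force: 0.0
```

Run:
```python
from h import *
placed(); nxt()
```

```text
orange mid 1 [-7.7  3.6] [27.4 37.8]
green right 1 [-6.3  2.1] [26.5 35.8]
orange 416.76 207.16 -1.67 60.17 30.1
shift [231.8 353.6   6.6] len 423 
   turn -89.2 j6 -2.46
shift [233.9 203.6   6.6] len 310 
   turn 90.8 j6 0.41
blue 616.32 311.01 1.06 63.64 36.41
shift [ 73.9 330.9   6.6] len 339 
   turn 114.3 j6 0.91
shift [ 12.1 467.6   6.6] len 468 
   turn -65.7 j6 -2.11
blue 388.16 331.2 -2.73 63.04 35.21
shift [206.1 435.5   6.6] len 482 
   turn -28.5 j6 -1.31
shift [337.9 363.9   6.6] len 497 
   turn 151.5 j6 1.92
```

Call:
carry_out(
  motion=[
    [29,25.5,0,0,0.47],
    [29,25.5,0,0,0.47],
    [29,25.5,0,0,0.47],
    [29,25.5,0,0,0.47],
    [29,25.5,0,0,0.47],
    [29,25.5,0,0,0.47],
    [29,25.5,3,0,0.47],
    [31,25.1,3,0,0.47],
    [0,0,0,8.5,0.47],
    [0,0,0,8.5,0.47],
    [0,0,0,8.5,0.47],
    [0,0,0,8.5,0.47],
  ],
)

```text
t: 23.2
eef_pos: [407.0, 133.0, 145.5]
tcp_rot: [-3.141, -0.0, 2.456]
ft_force: [0.1, 0.5, 0.1]
opening: 0.529
grip_force: 0.0
```

Call:
carry_out(
  motion=[
    [0,0,0,8.5,0.47],
    [0,0,0,8.5,0.47],
    [0,0,0,8.5,0.47],
    [0,0,0,8.5,0.47],
    [0,0,0,8.5,0.47],
    [0,0,0,8.5,0.47],
    [0,0,0,5.8,0.47],
    [0,0,0,0,0.47],
    [0,0,0,0,0.47],
  ],
)

```text
t: 24.1
eef_pos: [407.2, 132.9, 145.7]
tcp_rot: [-3.141, 0.0, 1.474]
ft_force: [-0.2, 0.4, 0.4]
opening: 0.533
grip_force: 0.0
```

Run:
```python
from h import *
pick("orange"); placed()
```

```text
orange 417.11 206.6 -1.71 60.41 29.07
orange 520.35 -34.03 3.05 172.19 15.95
opening 0.5303773964800171
origin 417.3 207.9
shift [ 75.6   2.8 130.7] len 151 | turn -177.6 (j6 -2.54) | turn 2.4 (j6 0.60) 
orange mid 1 [-7.7  3.6] [27.4 37.8]
green right 0 [-6.9  2.5] [26.7 36.9]
green right 1 [-6.3  2.1] [26.5 35.8]
```

Call:
carry_out(
  motion=[
    [38,1.4,10,0,0.47],
    [37.6,1.4,30,2.2,0.47],
    [0,0,40,0,0.47],
    [0,0,35,0,0.47],
    [0,0,15.5,0,0.47],
    [0,0,0,0,0.47],
    [0,0,0,0,0.47],
    [0,0,0,0,1],
    [0,0,0,0,1],
    [0,0,0,0,1],
    [0,0,0,0,1],
    [0,0,-30,0,1],
  ],
)

```text
t: 25.4
eef_pos: [416.6, 207.5, 44.0]
tcp_rot: [-3.138, 0.002, 1.432]
ft_force: [0.7, 0.3, -0.0]
opening: 0.291
grip_force: 30.0
```

Run:
```python
from h import *
print(env.state()["opening"]); go(*slot("mid",0),130,SW)
```

```text
0.2905536124296755
shift [-270.6  166.4  -86. ] len 329 | turn 87.0 (j6 1.51) | turn -93.0 (j6 -1.64)
```

Call:
carry_out(
  motion=[
    [0,0,-45,0,1],
    [-15,9,-41,0,1],
    [-28,17,0,0,1],
    [-28,17,0,0,1],
    [-28,17,0,0,1],
    [-28,17,0,0,1],
    [-28,17,0,0,1],
    [-28,17,0,0,1],
    [-28,17,0,0,1],
    [-28,17,0,0,1],
    [-31,21,0,0,1],
    [0,0,0,-8,1],
  ],
)

```text
t: 26.6
eef_pos: [546.4, -85.9, 131.5]
tcp_rot: [3.14, 0.001, 1.57]
ft_force: [-0.3, 0.2, -1.1]
opening: 0.295
grip_force: 30.0
```

Call:
carry_out(
  motion=[
    [0,0,0,-8,1],
    [0,0,0,-8,1],
    [0,0,0,-8,1],
    [0,0,0,-8,1],
    [0,0,0,-8,1],
    [0,0,0,-8,1],
    [0,0,0,-8,1],
    [0,0,0,-8,1],
    [0,0,0,-8,1],
    [0,0,0,-8,1],
    [0,0,0,-5,1],
    [0,0,0,0,1],
  ],
)

```text
t: 27.8
eef_pos: [544.6, -82.4, 131.5]
tcp_rot: [3.141, -0.0, 3.057]
ft_force: [0.3, -0.1, -0.0]
opening: 0.291
grip_force: 30.0
```

Run:
```python
from h import *
go(*slot("mid",0),47,SW)
```

```text
shift [ 0.5 -1.2 84.5] len 85 | turn 180.1 (j6 1.51) | turn 0.1 (j6 -1.64)
```

Call:
carry_out(
  motion=[
    [0.5,-1.2,30,0,1],
    [0,0,30,0,1],
    [0,0,17,0,1],
    [0,0,7.5,0,1],
    [0,0,0,0,1],
    [0,0,0,0,1],
    [0,0,0,0,0.5],
    [0,0,0,0,0.5],
    [0,0,0,0,0.5],
    [0,0,-30,0,0.5],
    [0,0,-40,0,0.47],
    [0,0,-35,0,0.47],
  ],
)

```text
t: 29.0
eef_pos: [544.1, -83.6, 153.5]
tcp_rot: [3.141, -0.0, 3.055]
ft_force: [-0.2, 0.5, 0.4]
opening: 0.528
grip_force: 0.0
```

Run:
```python
from h import *
placed(); nxt()
```

```text
orange mid 0 [-6.5  1.5] [27.8 39. ]
orange mid 1 [-7.7  3.6] [27.4 37.8]
green right 0 [-6.9  2.5] [26.7 36.9]
green right 1 [-6.3  2.1] [26.5 35.8]
blue 616.32 311.01 1.06 63.64 36.41
shift [ -5.3 331.3   6.2] len 331 
   turn 114.3 j6 0.91
shift [-67.  468.    6.2] len 473 
   turn -65.7 j6 -2.11
blue 389.29 331.48 -2.73 60.75 34.82
shift [125.9 436.2   6.2] len 454 
   turn -28.5 j6 -1.31
shift [257.7 364.6   6.2] len 447 
   turn 151.5 j6 1.91
```

Call:
carry_out(
  motion=[
    [11,39,0,0,0.47],
    [11,39,0,0,0.47],
    [11,39,0,0,0.47],
    [11,39,0,0,0.47],
    [11,39,0,0,0.47],
    [11,39,0,0,0.47],
    [11,39,0,0,0.47],
    [11,39,0,0,0.47],
    [11,39,0,0,0.47],
    [11,39,3,0,0.47],
    [16,46,3,0,0.47],
  ],
)

```text
t: 30.2
eef_pos: [455.8, 362.8, 145.2]
tcp_rot: [-3.141, -0.0, 3.054]
ft_force: [0.6, -0.6, 0.4]
opening: 0.53
grip_force: 0.0
```

Call:
carry_out(
  motion=[
    [0,0,0,-8,0.47],
    [0,0,0,-8,0.47],
    [0,0,0,-8,0.47],
    [0,0,0,-4.5,0.47],
    [0,0,0,0,0.47],
    [0,0,0,0,0.47],
  ],
)

```text
t: 30.8
eef_pos: [456.1, 361.5, 145.4]
tcp_rot: [-3.142, -0.001, -2.733]
ft_force: [-0.3, 0.2, 0.7]
opening: 0.533
grip_force: 0.0
```

Run:
```python
from h import *
pick("blue")
```

```text
blue 389.66 327.55 -2.72 60.01 27.89
opening 0.5308305597405033
origin 391.0 328.2
shift [ 73.   -4.7 130.6] len 150 | turn -0.5 (j6 -1.29) | turn 179.5 (j6 1.85)
```

Call:
carry_out(
  motion=[
    [37,-2.4,10,0,0.47],
    [36,-2.3,30,-0.5,0.47],
    [0,0,40,0,0.47],
    [0,0,35,0,0.47],
    [0,0,15.5,0,0.47],
    [0,0,0,0,0.47],
    [0,0,0,0,0.47],
    [0,0,0,0,1],
    [0,0,0,0,1],
    [0,0,0,0,1],
    [0,0,0,0,1],
    [0,0,-30,0,1],
  ],
)

```text
t: 32.05
eef_pos: [390.1, 327.4, 43.8]
tcp_rot: [-3.141, -0.004, -2.722]
ft_force: [1.1, 0.5, -0.8]
opening: 0.295
grip_force: 30.0
```

Run:
```python
from h import *
print(env.state()["opening"]); go(*slot("left",1),130,SW)
```

```text
0.2950185700294184
shift [ -71.3 -423.9  -86.2] len 438 | turn 209.0 (j6 1.61) | turn 29.0 (j6 -1.53)
```

Call:
carry_out(
  motion=[
    [0,0,-45,0,1],
    [-6,-34,-41,0,1],
    [-6.5,-39,0,0,1],
    [-6.5,-39,0,0,1],
    [-6.5,-39,0,0,1],
    [-6.5,-39,0,0,1],
    [-6.5,-39,0,0,1],
    [-6.5,-39,0,0,1],
    [-6.5,-39,0,0,1],
    [-6.5,-39,0,0,1],
    [-6.5,-39,0,0,1],
    [-6.8,-39,0,0,1],
  ],
)

```text
t: 33.25
eef_pos: [628.4, -29.6, 128.8]
tcp_rot: [3.141, -0.0, -2.722]
ft_force: [0.2, -0.4, -1.2]
opening: 0.292
grip_force: 30.0
```

Call:
carry_out(
  motion=[
    [0,0,0,8.5,1],
    [0,0,0,8.5,1],
    [0,0,0,8.5,1],
    [0,0,0,8.5,1],
    [0,0,0,8.5,1],
    [0,0,0,8.5,1],
    [0,0,0,8.5,1],
    [0,0,0,8.5,1],
    [0,0,0,8.5,1],
    [0,0,0,8.5,1],
    [0,0,0,8.5,1],
    [0,0,0,8.5,1],
  ],
)

```text
t: 34.45
eef_pos: [627.6, -28.0, 128.7]
tcp_rot: [-3.141, -0.0, 1.775]
ft_force: [0.6, -0.1, -0.6]
opening: 0.29
grip_force: 30.0
```

Call:
carry_out(
  motion=[
    [0,0,0,8.5,1],
    [0,0,0,8.5,1],
    [0,0,0,8.5,1],
    [0,0,0,8.5,1],
    [0,0,0,8.5,1],
    [0,0,0,8.5,1],
    [0,0,0,8.5,1],
    [0,0,0,8.5,1],
    [0,0,0,8.5,1],
    [0,0,0,8.5,1],
    [0,0,0,8.5,1],
    [0,0,0,8.5,1],
  ],
)

```text
t: 35.65
eef_pos: [627.6, -28.0, 128.7]
tcp_rot: [-3.141, 0.0, -0.005]
ft_force: [-0.1, 0.6, -1.4]
opening: 0.289
grip_force: 30.0
```

Call:
carry_out(
  motion=[
    [0,0,0,5,1],
    [0,0,0,0,1],
    [0,0,0,0,1],
  ],
)

```text
t: 35.95
eef_pos: [627.7, -28.0, 128.7]
tcp_rot: [-3.142, 0.0, -0.084]
ft_force: [1.3, 0.6, -0.0]
opening: 0.294
grip_force: 30.0
```

Run:
```python
from h import *
go(*slot("left",1),47,SW)
```

```text
shift [ 0.4  2.6 81.7] len 82 | turn 0.2 (j6 1.61) | turn -179.8 (j6 -1.53)
```

Call:
carry_out(
  motion=[
    [0.4,2.6,30,0.2,1],
    [0,0,30,0,1],
    [0,0,15,0,1],
    [0,0,6.5,0,1],
    [0,0,0,0,1],
    [0,0,0,0,1],
    [0,0,0,0,0.5],
    [0,0,0,0,0.5],
    [0,0,0,0,0.5],
    [0,0,-30,0,0.5],
    [0,0,-40,0,0.47],
    [0,0,-35,0,0.47],
  ],
)

```text
t: 37.15
eef_pos: [628.0, -30.6, 153.7]
tcp_rot: [-3.141, -0.0, -0.09]
ft_force: [0.4, 0.8, 0.6]
opening: 0.525
grip_force: 0.0
```

Run:
```python
from h import *
placed(); nxt()
```

```text
orange mid 1 [-7.7  3.6] [27.4 37.8]
green right 1 [-6.2  2.2] [26.8 35.7]
blue left 1 [-6.7  1.4] [27.7 38.6]
blue 616.31 310.98 1.05 63.61 36.26
shift [ -75.1 -271.     7.1] len 281 
   turn -65.6 j6 0.92
shift [ -13.  -407.6    7.1] len 408 
   turn -245.6 j6 -2.10
```

Call:
carry_out(
  motion=[
    [-11,-39,0,0,0.47],
    [-11,-39,0,0,0.47],
    [-11,-39,0,0,0.47],
    [-11,-39,0,0,0.47],
    [-11,-39,0,0,0.47],
    [-10,-38,4,0,0.47],
    [-10,-38,4,0,0.47],
    [0,0,0,-8.5,0.47],
    [0,0,0,-8.5,0.47],
    [0,0,0,-8.5,0.47],
    [0,0,0,-8.5,0.47],
    [0,0,0,-8.5,0.47],
  ],
)

```text
t: 38.45
eef_pos: [577.3, 246.0, 143.5]
tcp_rot: [-3.141, 0.001, 0.658]
ft_force: [-1.0, 1.5, 0.7]
opening: 0.527
grip_force: 0.0
```

Call:
carry_out(
  motion=[
    [0,0,0,-8.5,0.47],
    [0,0,0,-8.5,0.47],
    [0,0,0,-6,0.47],
    [0,0,0,0,0.47],
    [0,0,0,0,0.47],
  ],
)

```text
t: 38.95
eef_pos: [577.4, 245.9, 143.8]
tcp_rot: [-3.141, 0.0, 1.05]
ft_force: [0.3, -0.4, 0.5]
opening: 0.527
grip_force: 0.0
```

Run:
```python
from h import *
pick("blue"); placed()
```

```text
blue 617.52 306.3 1.06 60.52 28.22
opening 0.5260493157677945
origin 616.9 305.2
shift [ 71.    4.7 128.9] len 147 | turn -0.5 (j6 0.97) | turn -180.5 (j6 -2.17) 
orange mid 0 [-6.5  1.5] [27.8 39. ]
orange mid 1 [-7.7  3.6] [27.4 37.8]
green right 0 [-6.9  2.5] [26.7 36.9]
green right 1 [-6.3  2.1] [26.5 35.8]
blue left 1 [-6.7  1.4] [27.7 38.6]
```

Call:
carry_out(
  motion=[
    [36,2.4,10,0,0.47],
    [35,2.3,30,-0.5,0.47],
    [0,0,40,0,0.47],
    [0,0,33,0,0.47],
    [0,0,15.5,0,0.47],
    [0,0,0,0,0.47],
    [0,0,0,0,0.47],
    [0,0,0,0,1],
    [0,0,0,0,1],
    [0,0,0,0,1],
    [0,0,0,0,1],
    [0,0,-30,0,1],
  ],
)

```text
t: 40.25
eef_pos: [615.1, 304.6, 43.0]
tcp_rot: [-3.138, 0.004, 1.062]
ft_force: [0.0, 0.2, -0.4]
opening: 0.294
grip_force: 30.0
```

Run:
```python
from h import *
print(env.state()["opening"]); go(*slot("left",0),130,SW)
```

```text
0.29381257689179957
shift [-318.9  102.4  -87. ] len 346 | turn 65.8 (j6 1.61) | turn -114.2 (j6 -1.53)
```

Call:
carry_out(
  motion=[
    [0,0,-45,0,1],
    [-19,6,-42,0,1],
    [-33,10.7,0,0,1],
    [-33,10.7,0,0,1],
    [-33,10.7,0,0,1],
    [-33,10.7,0,0,1],
    [-33,10.7,0,0,1],
    [-33,10.7,0,0,1],
    [-33,10.7,0,0,1],
    [-33,10.7,0,0,1],
    [-36,10.8,0,0,1],
    [0,0,0,8,1],
  ],
)

```text
t: 41.45
eef_pos: [550.1, -26.5, 132.9]
tcp_rot: [3.142, 0.0, 0.92]
ft_force: [0.2, 0.3, -0.8]
opening: 0.291
grip_force: 30.0
```

Call:
carry_out(
  motion=[
    [0,0,0,8,1],
    [0,0,0,8,1],
    [0,0,0,8,1],
    [0,0,0,8,1],
    [0,0,0,8,1],
    [0,0,0,8,1],
    [0,0,0,8,1],
    [0,0,0,1.8,1],
    [0,0,0,0,1],
    [0,0,0,0,1],
  ],
)

```text
t: 42.45
eef_pos: [550.8, -23.1, 132.8]
tcp_rot: [-3.142, -0.0, -0.085]
ft_force: [-0.3, -0.2, -0.7]
opening: 0.29
grip_force: 30.0
```

Run:
```python
from h import *
go(*slot("left",0),47,SW)
```

```text
shift [-1.6  0.8 85.8] len 86 | turn 0.1 (j6 1.61) | turn -179.9 (j6 -1.53)
```

Call:
carry_out(
  motion=[
    [-1.6,0.8,30,0,1],
    [0,0,30,0,1],
    [0,0,18,0,1],
    [0,0,8,0,1],
    [0,0,0,0,1],
    [0,0,0,0,1],
    [0,0,0,0,0.5],
    [0,0,0,0,0.5],
    [0,0,0,0,0.5],
    [0,0,-30,0,0.5],
    [0,0,-40,0,0.47],
    [0,0,-40,0,0.47],
  ],
)

```text
t: 43.65
eef_pos: [548.9, -23.8, 157.8]
tcp_rot: [-3.141, 0.001, -0.086]
ft_force: [-0.9, -0.5, 0.6]
opening: 0.53
grip_force: 0.0
```

Run:
```python
from h import *
placed()
for n in("scene","side"):
    c=look(n)
    for A,ce,m in blobs(red(c),20):
        p=cast(c,[ce],55)[0]
        if np.hypot(p[0]-450,p[1]+400)<60: print(n,p)
# go to nadir over station first
go(548-75*np.cos(SW),-84-75*np.sin(SW),240,SW)
```

```text
orange mid 0 [-6.5  1.5] [27.8 39. ]
orange mid 1 [-7.7  3.6] [27.4 37.8]
green right 0 [-6.9  2.5] [26.7 36.9]
green right 1 [-6.3  2.1] [26.5 35.8]
blue left 0 [-7.9  1.1] [27.7 37. ]
blue left 1 [-6.7  1.4] [27.7 38.6]
scene [ 465.82496189 -397.16631706]
side [ 460.97288731 -388.99054029]
shift [-71.9  60.  -81. ] len 124 | turn 0.0 (j6 1.50) | turn -180.0 (j6 -1.65)
```

Call:
carry_out(
  motion=[
    [-3,30,-21,0,0.47],
    [-4,30,-21,0,0.47],
    [0,0,0,-8.5,0.47],
    [0,0,0,-8.5,0.47],
    [0,0,0,-8.5,0.47],
    [0,0,0,-8.5,0.47],
    [0,0,0,-8.5,0.47],
    [0,0,0,-8.5,0.47],
    [0,0,0,-8.5,0.47],
    [0,0,0,-8.5,0.47],
    [0,0,0,-8.5,0.47],
    [0,0,0,-8.5,0.47],
  ],
)

```text
t: 45.0
eef_pos: [536.6, -82.8, 197.3]
tcp_rot: [-3.139, -0.0, 1.403]
ft_force: [-0.6, 0.4, 0.4]
opening: 0.531
grip_force: 0.0
```

Call:
carry_out(
  motion=[
    [0,0,0,-8.5,0.47],
    [0,0,0,-8.5,0.47],
    [0,0,0,-8.5,0.47],
    [0,0,0,-8.5,0.47],
    [0,0,0,-8.5,0.47],
    [0,0,0,-8.5,0.47],
    [0,0,0,-8.5,0.47],
    [0,0,0,-8.5,0.47],
    [0,0,0,-8.5,0.47],
    [0,0,0,-8.5,0.47],
    [0,0,0,-8.5,0.47],
    [0,0,0,-1.5,0.47],
  ],
)

```text
t: 46.2
eef_pos: [536.6, -82.9, 197.4]
tcp_rot: [3.141, -0.002, 3.058]
ft_force: [0.3, -0.4, -0.8]
opening: 0.53
grip_force: 0.0
```

Call:
carry_out(
  motion=[
    [0,0,0,0,0.47],
    [0,0,0,0,0.47],
    [0,0,0,0,0.47],
  ],
)

```text
t: 46.5
eef_pos: [537.0, -83.0, 198.5]
tcp_rot: [3.141, -0.0, 3.053]
ft_force: [1.0, -0.9, -0.6]
opening: 0.529
grip_force: 0.0
```

Run:
```python
from h import *
s=env.state();print(s["eef_pos"],s["tcp_rot"])
c=look("wrist","w7"); np.savez("w7.npz",**c); print(ring(c),proj(c,[*RG,42]))
```

```text
[537.02545867 -82.96781041 198.4598164 ] [ 3.14143637e+00 -2.29788356e-04  3.05318196e+00]
(461.5205383300781, -76.66997528076172, 52.87010192871094, 53.044437408447266) [[315.45517142 111.30545814]]
```

View pics/w7.png

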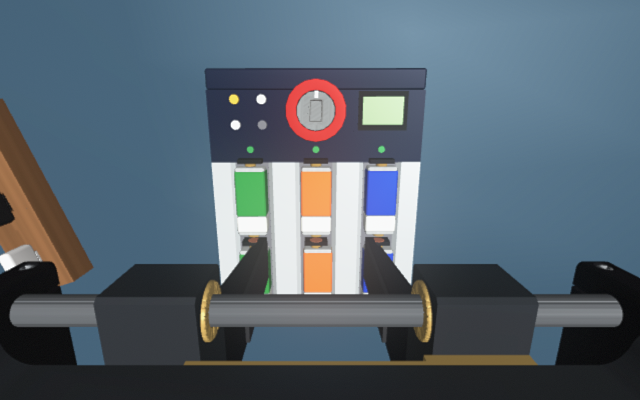

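All six cells sit in their pockets: green at (252,195), orange at (316,195), blue at (381,195), with the back ones behind. The slot is at (316,110), along x. The block's edge runs from (0,100) to (92,268).

Run:
```python
from h import *
c=dict(np.load("w7.npz"))
p=cast(c,[(2,105),(92,268)],34); d=p[0]-p[1]; print(p,"block yaw",np.arctan2(d[1],d[0]))
g=cv2.cvtColor(c["color"],cv2.COLOR_RGB2GRAY).astype(int); print(g[92:130:2,304:330:2])
go(464+75*np.cos(0.0),-393,180)
```

```text
[[ 432.43152687 -354.65354793]
 [ 594.84920277 -315.28316239]] block yaw -2.9037776405817266
[[122 105 149 177 175 210 252 220 176 150 108 117 126]
 [101 166 178 179 177 212 250 205 179 179 177 136  93]
 [175 174 174 174 174 223 251 204 179 177 175 176 140]
 [172 170 173 175 175 171 180 175 171 174 174 173 179]
 [171 173 177 131 117 108 117 115 106 150 174 178 178]
 [176 177 172 144 177 179 176 176 170 147 177 174 177]
 [174 169 175 149 175 175 172 173 177 146 176 176 178]
 [171 176 155 149 175 171 175 176 172 148 176 176 178]
 [176 174 173 158 173 177 174 172 173 145 176 175 178]
 [175 174 172 157 177 172 172 175 174 148 175 177 180]
 [173 173 176 155 173 174 176 174 171 151 179 176 178]
 [175 177 173 159 175 175 172 175 177 150 173 176 180]
 [176 174 174 168 173 173 178 177 170 154 179 179 179]
 [175 175 174 165 176 179 174 173 174 161 180 177 178]
 [175 177 173 164 170 165 167 170 152 166 177 175 179]
 [176 175 178 175 172 175 174 172 173 172 174 176 180]
 [177 179 177 175 179 180 179 177 175 174 176 177 171]
 [119 176 181 180 182 182 172 179 181 180 177 146 101]
 [124 132 164 176 183 183 173 180 178 172 133 120 127]]
shift [ -29.2 -308.7   18.5] len 311
```

Run:
```python
from h import *
c=dict(np.load("w7.npz")); print("slot",cast(c,[(316,110.3)],42),cast(c,[(316,99.5),(316.3,121)],42))
go(536,-375,200)
```

```text
slot [[461.49761132 -76.05142717]] [[452.50848289 -75.2640354 ]
 [470.56749959 -76.5806534 ]]
shift [ -24.6 -291.    -1.5] len 292
```

Call:
carry_out(
  motion=[
    [-3,-36,0,0,0.47],
    [-3,-36,0,0,0.47],
    [-3,-36,0,0,0.47],
    [-3,-36,0,0,0.47],
    [-3,-36,0,0,0.47],
    [-3,-36,0,0,0.47],
    [-3,-36,0,0,0.47],
    [-3,-39,0,0,0.47],
    [0,0,0,-6.2,0.47],
    [0,0,0,-6.2,0.47],
    [0,0,0,-6.2,0.47],
    [0,0,0,0,0.47],
  ],
)

```text
t: 47.75
eef_pos: [535.8, -375.0, 198.5]
tcp_rot: [3.141, -0.0, -2.903]
ft_force: [-0.0, 1.6, -0.1]
opening: 0.527
grip_force: 0.0
```

Call:
carry_out(
  motion=[
    [0,0,0,0,0.47],
    [0,0,0,0,0.47],
  ],
)

```text
t: 47.95
eef_pos: [535.9, -374.9, 198.7]
tcp_rot: [3.142, 0.0, -2.906]
ft_force: [-0.0, 0.6, 0.5]
opening: 0.528
grip_force: 0.0
```

Run:
```python
from h import *
s=env.state();print(s["eef_pos"],s["tcp_rot"],s["joints"][5])
c=look("wrist","w8"); np.savez("w8.npz",**c)
for A,ce,m in blobs(red(c),100):
    r=cv2.minAreaRect(cast(c,cv2.findNonZero(m.astype(np.uint8))[:,0],64).astype(np.float32)); print(A,ce,r)
```

```text
[ 535.92537934 -374.87053033  198.66652611] [ 3.14151369e+00  6.45511946e-05 -2.90588248e+00] -2.5179107297056977
645 [308.78914729 105.59224806] ((460.5364074707031, -398.48675537109375), (35.92536544799805, 11.307419776916504), 12.956171989440918)
764 [625.42015707 192.70026178] ((467.52593994140625, -114.27747344970703), (49.501468658447266, 21.999847412109375), 27.342018127441406)
```

View pics/w8.png

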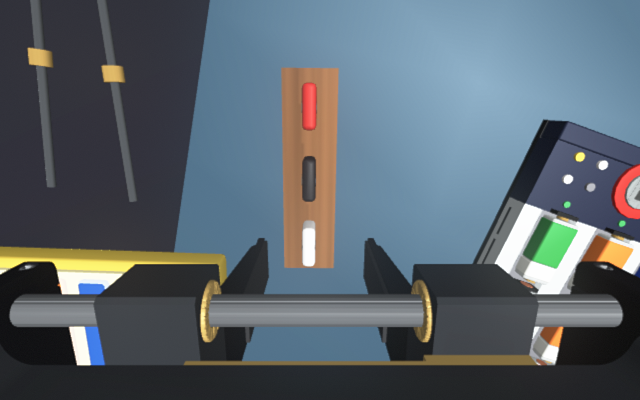

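The red key is at (309,106) in the nadir view, with black and white at (309,178) and (308,244), clear of the fingers. I'll go to its grasp.

Run:
```python
from h import *
go(460.5,-398.5,46,0.226)
```

```text
shift [ 78.9  -5.3 152.7] len 172 | turn 180.6 (j6 0.63) | turn 0.6 (j6 -2.51)
```

Call:
carry_out(
  motion=[
    [39.4,-2.7,0,0.5,0.47],
    [39.5,-2.6,0,0,0.47],
    [0,0,40,0,0.47],
    [0,0,40,0,0.47],
    [0,0,30,0,0.47],
    [0,0,0,0,0.47],
    [0,0,0,0,0.47],
  ],
)

```text
t: 48.7
eef_pos: [460.7, -398.6, 89.2]
tcp_rot: [3.141, 0.0, -2.913]
ft_force: [0.2, 0.3, 0.4]
opening: 0.527
grip_force: 0.0
```

Run:
```python
from h import *
go(460.5,-398.5,46,0.226)
```

```text
shift [ 0.1  0.1 43.2] len 43 | turn 180.2 (j6 0.63) | turn 0.2 (j6 -2.51)
```

Call:
carry_out(
  motion=[
    [0,0,20,0,0.47],
    [0,0,15,0,0.47],
    [0,0,8,0,0.47],
    [0,0,0,0,0.47],
    [0,0,0,0,1],
    [0,0,0,0,1],
    [0,0,0,0,1],
    [0,0,0,0,1],
    [0,0,0,0,1],
    [0,0,0,0,1],
  ],
)

```text
t: 49.7
eef_pos: [460.4, -398.4, 45.8]
tcp_rot: [-3.141, 0.0, -2.912]
ft_force: [-0.1, -0.1, 1.8]
opening: 0.127
grip_force: 30.0
```

Call:
carry_out(
  motion=[
    [0,0,-10,0,1],
    [0,0,-15,0,1],
    [0,0,-30,0,1],
    [0,0,-35,0,1],
    [0,0,0,0,1],
    [0,0,0,0,1],
  ],
)

```text
t: 50.3
eef_pos: [460.6, -398.6, 137.3]
tcp_rot: [-3.139, 0.001, -2.912]
ft_force: [-0.8, -0.2, -1.0]
opening: 0.126
grip_force: 30.0
```

Run:
```python
from h import *
placed(); go(461.5,-76.4,130,SW)
```

```text
orange mid 0 [-6.5  1.5] [27.8 39. ]
orange mid 1 [-7.7  3.6] [27.4 37.8]
green right 0 [-6.9  2.5] [26.7 36.9]
green right 1 [-6.2  2.2] [26.8 35.7]
blue left 0 [-7.9  1.1] [27.7 37. ]
blue left 1 [-6.7  1.4] [27.7 38.6]
shift [-74.5 313.1   6.2] len 322 | turn 198.1 (j6 1.49) | turn 18.1 (j6 -1.65)
```

Call:
carry_out(
  motion=[
    [-7.5,31.3,0,0,1],
    [-7.5,31.3,0,0,1],
    [-7.5,31.3,0,0,1],
    [-7.5,31.3,0,0,1],
    [-7.5,31.3,0,0,1],
    [-7.5,31.3,0,0,1],
    [-7.5,31.3,0,0,1],
    [-7.5,31.3,0,0,1],
    [-7.5,31.3,0,0,1],
    [-7,31.4,6,0,1],
    [0,0,0,6,1],
    [0,0,0,6,1],
  ],
)

```text
t: 51.55
eef_pos: [461.1, -75.4, 128.9]
tcp_rot: [3.141, -0.002, -3.124]
ft_force: [0.1, 0.5, -1.1]
opening: 0.125
grip_force: 30.0
```

Call:
carry_out(
  motion=[
    [0,0,0,6.1,1],
    [0,0,0,0,1],
    [0,0,10,0,1],
    [0,0,10,0,1],
    [0,0,0,0,1],
    [0,0,0,0,1],
  ],
)

```text
t: 52.15
eef_pos: [461.4, -76.5, 109.1]
tcp_rot: [3.141, -0.001, 3.056]
ft_force: [0.1, 0.4, -0.7]
opening: 0.124
grip_force: 30.0
```

Run:
```python
from h import *
go(461.5,-76.4,54,SW); s=env.state(); print(s["ft_force"],s["tcp_rot"])
c=look("wrist","w9")
```

```text
shift [-0.   0.1 55.1] len 55 | turn 180.1 (j6 1.49) | turn 0.1 (j6 -1.65) 
[ 0.05472002  0.39092774 -0.72142133] [ 3.14121024e+00 -1.25530710e-03  3.05603715e+00]
```

View pics/w9.png

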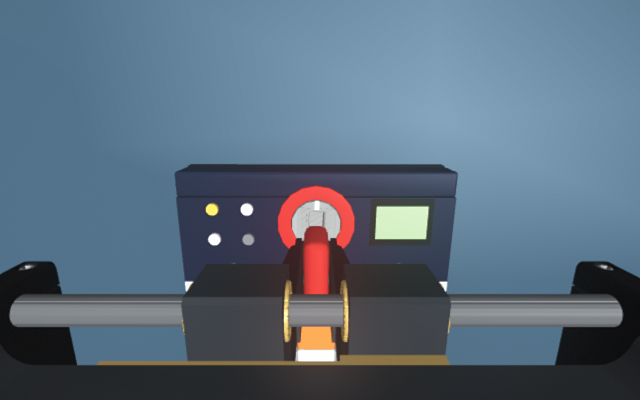

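The key hangs over the slot and is centred on the barrel at (316,218). I'll lower it gently and watch the force.

Call:
carry_out(
  motion=[
    [0,0,15,0,1],
    [0,0,12,0,1],
    [0,0,3,0,1],
    [0,0,3,0,1],
    [0,0,3,0,1],
    [0,0,2,0,1],
    [0,0,0,0,1],
  ],
)

```text
t: 52.9
eef_pos: [461.7, -76.6, 71.7]
tcp_rot: [3.142, 0.0, 3.055]
ft_force: [-0.3, -0.4, -0.8]
opening: 0.124
grip_force: 30.0
```

Call:
carry_out(
  motion=[
    [0,0,4,0,1],
    [0,0,4,0,1],
    [0,0,4,0,1],
    [0,0,3,0,1],
    [0,0,2,0,1],
    [0,0,1,0,1],
    [0,0,0,0,1],
    [0,0,0,0,1],
  ],
)

```text
t: 53.7
eef_pos: [461.6, -76.5, 53.8]
tcp_rot: [3.142, -0.0, 3.055]
ft_force: [-1.2, -0.4, 1.6]
opening: 0.123
grip_force: 30.0
```

Call:
carry_out(
  motion=[
    [0,0,0.3,6,1],
    [0,0,0,6,1],
    [0,0,0,6,1],
    [0,0,0,6,1],
    [0,0,0,6,1],
    [0,0,0,6,1],
    [0,0,0,6,1],
    [0,0,0,6,1],
    [0,0,0,6,1],
    [0,0,0,6,1],
    [0,0,0,0,1],
    [0,0,0,0,1],
  ],
)

```text
t: 54.9
eef_pos: [462.2, -76.6, 53.7]
tcp_rot: [3.14, 0.001, 2.011]
ft_force: [0.8, 0.6, 6.3]
opening: 0.126
grip_force: 30.0
```

Run:
```python
from h import *
s=env.state(); print(s["moment"],s["ft_force"])
```

```text
[ 0.17614005 -0.20814588 -0.02245252] [0.8176147  0.63861116 6.3293467 ]
```

Call:
carry_out(
  motion=[
    [0,0,0,3,1],
    [0,0,0,3,1],
    [0,0,0,3,1],
    [0,0,0,0,1],
    [0,0,0,0,1],
  ],
)

```text
t: 55.4
eef_pos: [462.2, -76.7, 53.7]
tcp_rot: [3.14, 0.001, 1.854]
ft_force: [1.6, 0.6, 6.0]
opening: 0.126
grip_force: 30.0
```

Run:
```python
from h import *
s=env.state(); print(s["moment"],s["ft_force"],s["tcp_rot"][2])
```

```text
[ 0.18396004 -0.21344602  0.01342394] [1.59267052 0.57729179 6.03788699] 1.8544053944453711
```

Call:
carry_out(
  motion=[
    [0,0,0,2,1],
    [0,0,0,2,1],
    [0,0,0,2,1],
    [0,0,0,0,1],
    [0,0,0,0,1],
  ],
)

```text
t: 55.9
eef_pos: [462.2, -76.7, 53.7]
tcp_rot: [3.14, 0.001, 1.75]
ft_force: [1.0, 1.6, 4.6]
opening: 0.127
grip_force: 30.0
```

Run:
```python
from h import *
s=env.state(); print(s["moment"],s["ft_force"],s["tcp_rot"][2])
```

```text
[ 0.11666955 -0.27878277  0.0636497 ] [1.01170102 1.64581288 4.60329887] 1.7500338899445054
```

The moment is rising after 1.3 rad of turn, more than the stop plus the play, so the switch is at its stop. I'll open just a little and retreat.

Call:
carry_out(
  motion=[
    [0,0,0,0,0.7],
    [0,0,0,0,0.7],
    [0,0,0,0,0.7],
    [0,0,0,0,0.7],
    [0,0,-10,0,0.7],
    [0,0,-30,0,0.7],
    [0,0,-40,0,0.7],
    [0,0,-40,0,0.7],
    [0,0,-30,0,0.7],
    [0,0,0,0,0.7],
  ],
)

```text
t: 56.9
eef_pos: [462.8, -76.9, 207.6]
tcp_rot: [3.135, 0.003, 1.747]
ft_force: [0.0, -0.3, -0.6]
opening: 0.3
grip_force: 0.0
```

Run:
```python
from h import *
go(530,60,230)
```

```text
shift [123.   90.1 -22.4] len 154
```

Call:
carry_out(
  motion=[
    [-40,10,-15,0,0.7],
    [-40,10,-15,0,0.7],
    [0,0,0,0,0.7],
    [0,0,0,0,0.7],
  ],
)

```text
t: 57.3
eef_pos: [494.9, -152.2, 232.9]
tcp_rot: [-3.141, -0.001, 1.745]
ft_force: [0.2, -0.0, -0.8]
opening: 0.301
grip_force: 0.0
```

Run:
```python
from h import *
c=look("wrist","w10"); placed(); 
for A,ce,m in blobs(red(c),150):
    r=cv2.minAreaRect(cast(c,cv2.findNonZero(m.astype(np.uint8))[:,0],72).astype(np.float32)); print(A,ce,r)
```

```text
orange mid 0 [-6.5  1.5] [27.8 39. ]
orange mid 1 [-7.7  3.6] [27.4 37.8]
green right 0 [-6.9  2.5] [26.7 36.9]
green right 1 [-6.3  2.1] [26.5 35.8]
blue left 0 [-7.9  1.1] [27.7 37. ]
blue left 1 [-6.7  1.4] [27.7 38.6]
1098 [497.12386157 151.92258652] ((649.8087158203125, -92.66910552978516), (167.90003967285156, 6.0000996589660645), 85.03694915771484)
1867 [295.72737011 104.62292448] ((463.3064270019531, -77.03269958496094), (47.78909683227539, 47.47719192504883), 10.020915031433105)
```

View pics/w10.png

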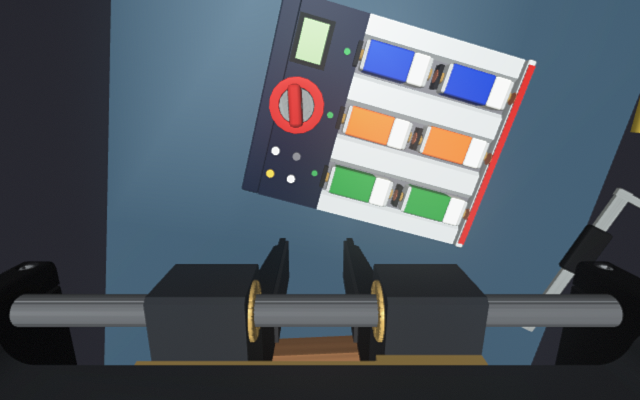

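The picture shows the key home in the switch at (296,105), about 1.24 rad from off. Even with the 0.16 rad of play, the switch is on. All six cells are in their pockets with the white bands towards the red-striped bar, so I'll hand in.

```bash
python3 -c "
from cell import env
print(env.job_done())"
```

```text
the job is handed in; nothing more can be done
None
```

I handed in the job at about 57 s: all six cells are paired by colour in their lanes with plus towards the back bar, and the red key is fully home with the switch turned to its stop; the hand-in returned no verdict.

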